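# Fetch the filter case from the middle of the stack

## Robot

A 6-joint arm with a two-finger parallel gripper is mounted at the origin on a cart in front of the work surface, level with it; the furniture and walls round the work are solid. World frame = base frame: x ahead of the robot, y to its left, z up, the work surface at z = 0. Lengths are in m, angles in rad, forces in N, time in s.
With the tool pointing down it reaches from about 0.25 to 0.775 m from the base axis. Payload 8.9 kg.
Tool frame: the origin (TCP) lies on the front face of the gripper's body, between the roots of the fingers; the fingertips stand 73 mm ahead of it and the grasp point (between the pads) lies 54 mm ahead of it; z points along the fingers, y is the line along which they close (so a half turn about z gives the same grasp; the last joint's range is limited). The gripper opens to 85 mm and grips with 20 to 120 N. Pads are 22 mm wide; open, the fingers measure 114 mm over their backs; the gripper's body (76 mm by 85 mm) begins 54 mm behind the grasp point. The pads swing forward as they close: fully open they stand 13 mm farther back than shut.
Start: joints at [-1.362, 0.291, -0.153, 1.127, 0, 1.431], TCP at [0.179, -0.494, 0.304] pointing down, gripper open.
Joint ranges: [-2.52, 2.52], [-0.91, 1.74], [-1.3, 1.37], [-1.96, 2.02], [-1.52, 1.47], [-3.14, 3.14]. Speed limits (rad/s): [2.22, 2.22, 2.79, 3.14, 3.14, 3.14].

## Interface

Orientations are given as a rotation vector (axis times angle).
In Python, from cell import bot, snapshot gives the robot as it stands. The module is installed in compiled form; this text tells all that it offers.
- The arm moves only by the shell command python3 -m jog 'ROWS' [FORCE]. ROWS is a JSON object of lists of equal length, an entry for each row: "rotation": the turn, a rotation vector about the tool's x, y, z in degrees, a list of three; "offset": the shift along the tool's x, y, z in m, a list of three; "gripper": the opening, from 0 (shut) to 1 (fully open). In form: {"rotation": [[rx, ry, rz], ...], "offset": [[x, y, z], ...], "gripper": [gripper, ...]}. A call has 1 to 10 rows; each row shifts and turns the commanded pose from where the row before left it, along the tool's axes as they then stand; what a row does not reach is not made up. A row lasts 1/12 s, in which the tool goes at most 41.7 mm and 7.16 degrees, less where a joint would pass 70% of its speed; a pose out of reach is approached as far as the arm can. A call is refused whole if a number of a shift passes 0.0417 or a number of a turn 7.16, either way. A call with a gripper value outside its range is refused whole. The fingers move at their own pace and stop on an object; FORCE is the grip in N (left out, the last holds). Time passes only in rows, so rows that do not move let the fingers close. It gives the time, the measured TCP pose, the force, the opening and the grip force at its end, in the units of the state.
- bot.observe(): the state, without advancing time (a new reading comes with each control period).
- snapshot(name): name is "scene" or "top"; returns a dict with "pixels" (480x640x3 uint8, blue, green, red), "camera_matrix" (3x3 intrinsics, pixels), "R" (3x3) and "t" (3): a world point X has camera coordinates R X + t. Camera axes: x right, y down, z forward; pixel columns grow to the right and rows downward; lengths in m; the calibration is good to about 2 mm. A picture is of the moment at which its call begins. There is no depth.
- bot.hand_in(): hands the job in; it is judged then, once.
The state is a dict: "time_s": time; "joint_positions": joint angles; "dq": joint speeds; "tau": joint torques, N m; "position": TCP position; "eef_rot": TCP orientation; "force": force on the tool from outside, world axes, zero at the start; "wrist_torque": the same for the moment, N m; "grip_width": finger opening in m; "gripper_force": force on a finger pad.
Only numpy, scipy, OpenCV 4.12 (cv2) and the standard library are available. Lean on these libraries where they do the work, as an engineer would, in place of code of your own. Each camera call takes 0.05 s, during which the arm holds its last target. There are 200 camera calls.

## Task

The black filter case is needed on the inspection plate, but it lies in the middle of the stack in the rack, under the white sample box and behind the lamp carton. Set the carton and the sample box aside, upright on the grey mat, then lay the filter case flat and square on the middle of the plate's black pad, long side along the pad's long side. Finally put the sample box back, centred and square on the cassette that stays in the rack, and the carton back upright and square on its dark square in front of it; do not disturb the amber vial standing nearby.

Things in the scene. Friction and masses are not known exactly. Their poses are not given: they have to be found in the camera images.
- carton: Cream-coloured closed cardboard carton, 45 x 45 mm, 68 mm tall, standing in the rack in front of the stack, 12 mm from the sample box: too close for a finger to pass between. Origin: centre of its underside, z up. Light, rigid.
- sample_box: White square sample box with a clear lid (lid fixed shut), 52 mm along its x and y (colliding body; a lip makes it 56 along x), 24 mm tall; the top of the stack. Origin: centre of its underside, z up.
- filter_case: Flat black filter case, 50 mm along x, 70 mm along y, 14 mm thick; the middle of the stack, on the cassette and under the sample box, its ends stick out 9 mm beyond the box. Its solid sides lie at x = -23 and +25 mm. Origin: centre of its underside, z up.
- cassette: Flat white cassette with a blue tab, 55 mm along x, 102 mm along y, 22 mm thick; the bottom of the stack, stays in the rack. Origin: centre of its underside, z up.
- rack: Fixed grey rack: base 150 (x) by 125 mm (y), 6 mm thick; two aluminium cheeks, 62 mm high above the table, inner faces at y = +-53 mm, from x = 2 to 50 mm. The stack stands between them, centred at x = 25 mm, so its parts can be gripped only along x (one finger before, one behind). +x is the back, open; -x the front, where the carton stands. Origin: centre of the underside.
- carton_place (a point): Centre of the 47 mm dark square inlaid flush in the rack's base (at x = -36 mm, 6 mm above the table), the carton's place. Axes as the rack's.
- inspection_plate: Fixed aluminium plate 100 mm (x) by 120 mm (y), 9 mm thick, with a black rubber pad 60 mm (x) by 80 mm (y) in its middle whose top is 11 mm above the table. Origin: centre of its underside.
- side_mat: Fixed grey mat, 170 mm (x) by 130 mm (y), 3 mm thick: the side area; empty at the start. Origin: centre of its underside.
- screen_corner (a point): Obstacle: lower near corner of the fixed computer screen, a thin upright panel seen edge-on. From this point it runs 0.51 m back (+x) and 0.30 m up, 0.04 m thick along y: at the height of a wrist. When passing it between the left and the middle of the table, draw the tool back to about 0.42 m from the base axis. World axes.
- vial: Bystander: loose small amber vial with black cap, diameter 23 mm, 52 mm tall, standing upright on the table. Origin: centre of its underside.
Things that resemble listed ones, but are neither listed nor needed, are in the scene too. Leave any turquoise look-alike of the sample_box alone.

How it is judged:
By the outcome, as a careful person would: the job done as asked, in the order asked, and still so for the second after the job is handed in, with the robot touching nothing.
It also fails if it takes over 141 s, if anything falls off the work surface, if the arm or the gripper's body presses on something with over 40 N, if the wrist force passes 120 N, or if a joint passes its speed limit or range.

## Working session

There is one attempt and no reset: what is moved stays moved. The work goes in short steps, Python scripts to look and compute and a shell command to move; the robot and the scene stay as the last step left them, time stands still between calls to the robot, and variables do not carry over. Pictures are saved under pics/ and viewed, at most 14 in all, crops included, and the job is handed in when it is done.

```bash
mkdir -p pics; ls; python3 - <<'E'
from cell import bot, snapshot
import cv2,pickle
for n in("scene","top"):
    s=snapshot(n); cv2.imwrite(f"pics/{n}0.png",s["pixels"]); pickle.dump(s,open(n+"0.pkl","wb")); print(n,s["camera_matrix"].tolist(),s["R"].round(4).tolist(),s["t"])
print(bot.observe())
E
```

```text
pics
scene [[515.584009904281, 0.0, 320.4980292312121], [0.0, 515.584009904281, 240.58083566584088], [0.0, 0.0, 1.0]] [[0.8292, -0.559, -0.0037], [-0.4316, -0.636, -0.6397], [0.3552, 0.532, -0.7686]] [-0.39733354  0.36082539  0.9706112 ]
top [[497.61176702278146, 0.0, 319.2352903409957], [0.0, 497.61176702278146, 238.97891211781834], [0.0, 0.0, 1.0]] [[0.0185, -0.9997, 0.0132], [-0.9913, -0.0201, -0.1299], [0.1301, -0.0107, -0.9914]] [-0.00654641  0.53347     1.13431996]
{'time_s': 0.1, 'joint_positions': array([-1.36228226e+00,  2.91213056e-01, -1.54052130e-01,  1.12669095e+00,
       -3.36307001e-06,  1.43152473e+00]), 'dq': array([-0.00039577,  0.00037502,  0.00218804,  0.00061254,  0.00051152,
        0.00109534]), 'tau': array([ 1.63175999e-03, -5.37980282e+01,  3.31917465e+01,  9.33015312e-03,
       -1.37589421e-05,  4.09193660e-06]), 'position': array([ 0.1788816 , -0.49325918,  0.30339486]), 'eef_rot': array([-3.09307184e+00, -5.43350835e-01,  6.83156609e-05]), 'force': array([ 0.41851495, -0.4299396 , -0.59649374]), 'wrist_torque': array([ 0.02376851, -0.0365219 ,  0.00827373]), 'gripper_force': 0.0, 'grip_width': 0.0855571174193632}
```

View pics/top0.png

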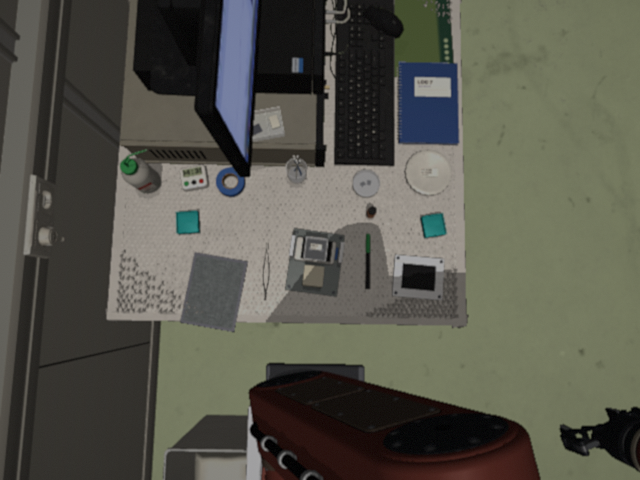

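View pics/scene0.png

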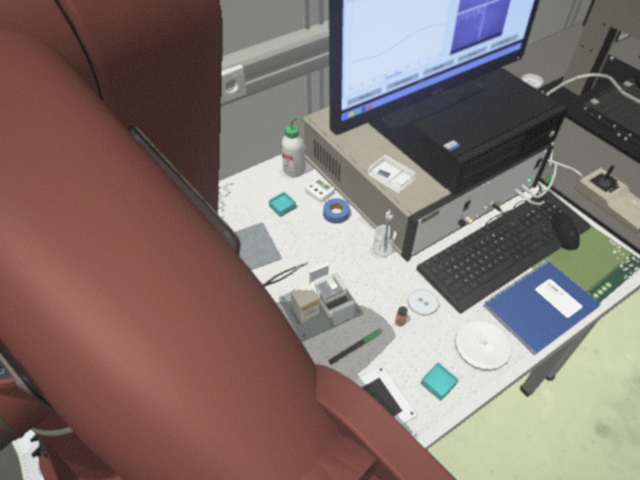

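Top view: the rack with the stack is at (315,262), the plate at (419,277), the mat at (215,292), the vial at (370,211) and the screen corner near (243,172). There are turquoise look-alikes at (188,222) and (433,224). The scene view shows the carton at (305,303), the sample box at (330,287) and the vial at (402,316).

```bash
python3 - <<'E'
import cv2
a=cv2.imread("pics/top0.png")
cv2.imwrite("pics/c1.png",cv2.resize(a[222:302,275:380],None,fx=7,fy=7,interpolation=cv2.INTER_CUBIC))
b=cv2.imread("pics/scene0.png")
cv2.imwrite("pics/c2.png",cv2.resize(b[250:350,265:385],None,fx=6,fy=6,interpolation=cv2.INTER_CUBIC))
cv2.imwrite("pics/c3.png",cv2.resize(a[195:305,355:470],None,fx=5,fy=5,interpolation=cv2.INTER_CUBIC))
E
```

```text
(no output)
```

View pics/c1.png

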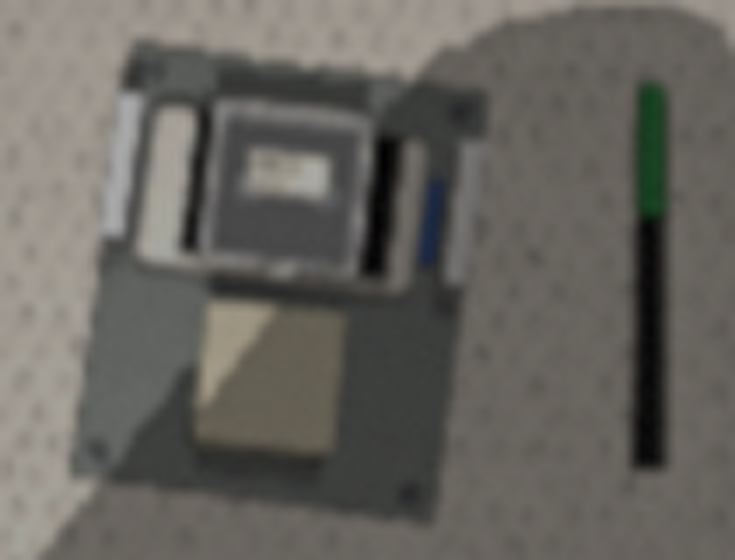

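View pics/c2.png

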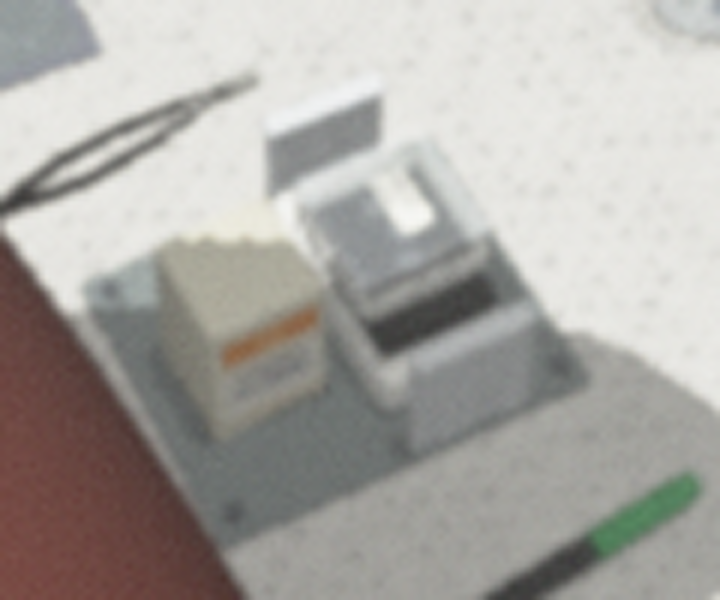

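View pics/c3.png

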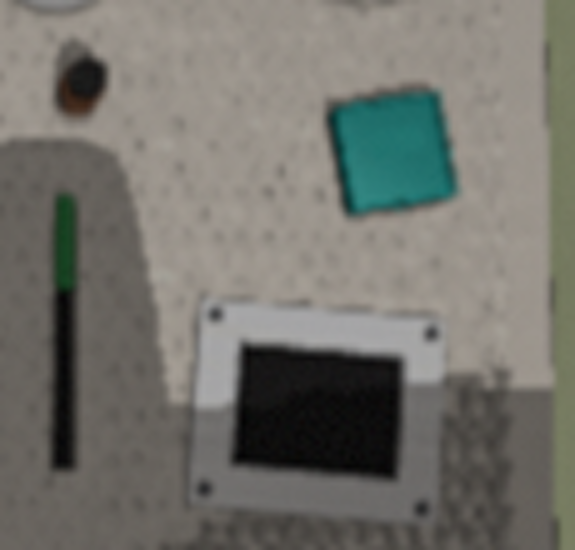

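The close crop confirms the choice. In c1 the carton's top is at (270,375), the white box with clear lid at (290,185), the black case ends show at (195,180) and (380,205), and the white cassette with its blue tab is at (432,220). Only the turquoise boxes look similar, at top-view pixels (188,222) and (433,224), and I'm leaving those alone. In c3 the plate pad is at (318,412) and the vial cap at (87,77).

```bash
cat > h.py <<'E'
import numpy as np, pickle, cv2
from scipy.optimize import least_squares
def proj(c,X): 
    p=(c["R"]@np.atleast_2d(X).T).T+c["t"]; q=(c["camera_matrix"]@p.T).T; return q[:,:2]/q[:,2:]
def fit(c,loc,z,pix,fixed=None):
    """pose x,y,yaw of local 2-D points loc at height z"""
    loc=np.array(loc,float);pix=np.array(pix,float);z=np.broadcast_to(z,len(loc))
    def W(q):
        a=q[2];R=np.array([[np.cos(a),-np.sin(a)],[np.sin(a),np.cos(a)]])
        return np.c_[loc@R.T+q[:2],z]
    r=least_squares(lambda q:(proj(c,W(q))-pix).ravel(),[.45,0,0],x_scale=[.1,.1,.1])
    return r.x, np.sqrt((r.fun**2).mean())
def box(a,b): return [(a/2,b/2),(a/2,-b/2),(-a/2,-b/2),(-a/2,b/2)]
def up(p,k,u0,v0): return (np.array(p)+.5)/k-.5+[u0,v0]
def show(n,r): print(n,(r[0][:2]*1000).round(1),np.degrees(r[0][2]).round(2),"rms px",round(r[1],2))
E
python3 - <<'E'
from h import *
c=pickle.load(open("top0.pkl","rb"))
C1=lambda p:up(p,7,275,222); C3=lambda p:up(p,5,355,195)
show("rack",fit(c,box(.15,.125),.006,C1([(140,42),(487,95),(432,520),(72,472)])))
show("carton",fit(c,box(.045,.045),.074,C1([(207,300),(348,310),(333,455),(195,440)])))
show("box",fit(c,box(.056,.052),.066,C1([(215,98),(375,110),(362,278),(203,262)])))
show("plate",fit(c,box(.1,.12),.009,C3([(203,297),(443,318),(432,520),(188,505)])))
show("pad",fit(c,box(.06,.08),.011,C3([(240,343),(404,356),(398,480),(232,464)])))
show("mat",fit(c,box(.17,.13),.003,[(192,254),(247,262),(234,331),(181,321)]))
show("vial",fit(c,[(0,0)]*2,.052,C3([(87,77)]*2)))
show("screen",fit(c,[(0,0)]*2,.15,[(243,172)]*2))
E
```

```text
rack [482.4  12.6] -7.03 rms px 0.57
carton [445.7  16.1] -4.14 rms px 0.21
box [507.9  11.5] -3.51 rms px 0.26
plate [ 451.5 -233.4] -3.5 rms px 0.75
pad [ 450.8 -234. ] -3.84 rms px 0.3
mat [406.5 252. ] -7.74 rms px 1.32
vial [ 602. -118.] 0.0 rms px 0.0
screen [660.3 171.6] 0.0 rms px 0.0
```

```bash
cat >> h.py <<'E'
def refine(c,q0,loc,z,hw=2.5,skip=(),n=25,it=6,img=None):
    """edge-based refinement of the pose of a polygon (loc) at height z"""
    g=cv2.cvtColor(c["pixels"],cv2.COLOR_BGR2GRAY).astype(np.float32) if img is None else img
    loc=np.array(loc,float); q=np.array(q0,float); s=np.linspace(.12,.88,n); d=np.arange(-hw,hw+.01,.25)
    def W(q,L):
        a=q[2];R=np.array([[np.cos(a),-np.sin(a)],[np.sin(a),np.cos(a)]]); return np.c_[L@R.T+q[:2],np.full(len(L),z)]
    for k in range(it):
        Ls,ns,ts=[],[],[]
        for i in range(len(loc)):
            if i in skip: continue
            L=loc[i]+s[:,None]*(loc[(i+1)%len(loc)]-loc[i]); P=proj(c,W(q,L)); e=P[-1]-P[0]; e/=np.linalg.norm(e); nn=np.array([-e[1],e[0]])
            S=P[:,None]+d[None,:,None]*nn; G=cv2.remap(g,S[...,0].astype(np.float32),S[...,1].astype(np.float32),cv2.INTER_CUBIC)
            G=cv2.GaussianBlur(G,(0,0),2,sigmaY=1.5); D=np.abs(np.gradient(G,axis=1))**2; D[:,:1]=0
            off=(D*d).sum(1)/D.sum(1)
            Ls.append(L);ns.append(np.tile(nn,(n,1)));ts.append(P+off[:,None]*nn)
        Ls,ns,ts=map(np.vstack,(Ls,ns,ts))
        r=least_squares(lambda q:((proj(c,W(q,Ls))-ts)*ns).sum(1),q,x_scale=[.1]*3,loss="soft_l1",f_scale=.3); q=r.x
    return q,np.sqrt((((proj(c,W(q,Ls))-ts)*ns).sum(1)**2).mean())
E
python3 - <<'E'
from h import *
c=pickle.load(open("top0.pkl","rb")); D=np.radians
show("rack",refine(c,[.4824,.0126,D(-6)],box(.15,.125),.006))
show("rack-",refine(c,[.4824,.0126,D(-6)],box(.15,.125),.006,skip=(0,)))
show("carton",refine(c,[.4457,.0161,D(-4)],box(.045,.045),.074))
show("box",refine(c,[.5079,.0115,D(-3.5)],box(.056,.052),.066))
show("plate",refine(c,[.4515,-.2334,D(-3.5)],box(.1,.12),.009))
show("pad",refine(c,[.4508,-.234,D(-3.8)],box(.06,.08),.011))
show("mat",refine(c,[.4065,.252,D(-7.7)],box(.17,.13),.003))
for n,z in(("inL",.062),):
  for y in(.053,-.053): # cheek inner/outer top edges
    pass
print(np.linalg.norm([.66,.17]))
E
```

```text
rack [482.   13.2] -6.98 rms px 0.39
rack- [481.8  13.2] -7.07 rms px 0.44
carton [445.9  16.6] -5.42 rms px 0.21
box [506.5  11.9] -5.55 rms px 0.25
plate [ 450.7 -233.9] -3.74 rms px 0.42
pad [ 450.9 -233.8] -4.03 rms px 0.36
mat [407.3 251.4] -8.91 rms px 0.12
0.6815423684555495
```

```bash
cat > to.py <<'E'
# usage: to.py x y z(mm, TCP) yaw(deg): remaining turn about tool axes (deg), then shift (mm) in the tool axes after the turn
import sys,numpy as np
from cell import bot
from scipy.spatial.transform import Rotation as R
s=bot.observe(); x,y,z,a=map(float,sys.argv[1:5])
T=R.from_matrix(np.array([[np.cos(np.radians(a)),np.sin(np.radians(a)),0],[np.sin(np.radians(a)),-np.cos(np.radians(a)),0],[0,0,-1]]).T.T)
C=R.from_rotvec(s["eef_rot"]); m=C.as_matrix()
print("t",round(s["time_s"],2),"pos",(s["position"]*1e3).round(1),"yaw",np.degrees(np.arctan2(m[1,0],m[0,0])).round(2),"j",s["joint_positions"].round(2),"F",s["force"].round(1),"grip",round(s["grip_width"]*1e3,1),round(s["gripper_force"],1))
print("turn",(C.inv()*T).as_rotvec(degrees=True).round(2),"shift",T.inv().apply(np.array([x,y,z])-s["position"]*1e3).round(1), "| shift now",C.inv().apply(np.array([x,y,z])-s["position"]*1e3).round(1))
E
python3 to.py 179 -494 304 174.5
python3 -m jog '{"rotation":[[0,0,-7.03],[0,0,-7.03],[0,0,-7.03],[0,0,-7.03],[0,0,-7.03],[0,0,-7.03],[0,0,-7.03],[0,0,-7.03],[0,0,-7.03],[0,0,-7.03]],"offset":[[0,0,0],[0,0,0],[0,0,0],[0,0,0],[0,0,0],[0,0,0],[0,0,0],[0,0,0],[0,0,0],[0,0,0]],"gripper":[1,1,1,1,1,1,1,1,1,1]}' 30
python3 to.py 445.9 16.6 240 174.5
```

```text
t 0.1 pos [ 178.9 -493.3  303.4] yaw 19.93 j [-1.36  0.29 -0.15  1.13 -0.    1.43] F [ 0.4 -0.4 -0.6] grip 85.6 0.0
turn [-1.0000e-02 -9.0000e-02 -1.5457e+02] shift [-0.2 -0.7 -0.6] | shift now [-0.1  0.7 -0.6]
time_s: 0.93
position: [0.1789, -0.4933, 0.3036]
eef_rot: [-2.21, -2.232, -0.001]
force: [-0.3, 0.5, -0.1]
grip_width: 0.0852
gripper_force: 0.0
t 0.93 pos [ 178.9 -493.3  303.6] yaw 90.58 j [-1.36  0.29 -0.15  1.13  0.    0.2 ] F [-0.3  0.5 -0.1] grip 85.2 0.0
turn [ 3.000e-02 -4.000e-02 -8.392e+01] shift [-216.9  533.2   63.6] | shift now [507.2 272.1  63.9]
```

```bash

python3 -m jog '{"rotation":[[0,0,-7],[0,0,-7],[0,0,-7],[0,0,-7],[0,0,-7],[0,0,-7],[0,0,-7],[0,0,-7],[0,0,-7],[0,0,-7]],"offset":[[0,0,0],[0,0,0],[0,0,0],[0,0,0],[0,0,0],[0,0,0],[0,0,0],[0,0,0],[0,0,0],[0,0,0]],"gripper":[1,1,1,1,1,1,1,1,1,1]}' >/dev/null
python3 -m jog '{"rotation":[[0,0,-7],[0,0,-7],[0,0,0],[0,0,0],[0,0,0],[0,0,0],[0,0,0],[0,0,0],[0,0,0],[0,0,0]],"offset":[[0,0,0],[0,0,0],[-0.015,0.038,0],[-0.015,0.038,0],[-0.015,0.038,0],[-0.015,0.038,0],[-0.015,0.038,0],[-0.015,0.038,0],[-0.015,0.038,0],[-0.015,0.038,0]],"gripper":[1,1,1,1,1,1,1,1,1,1]}' 
python3 to.py 445.9 16.6 240 174.5
```

```text
time_s: 2.6
position: [0.3291, -0.2013, 0.3039]
eef_rot: [0.159, 3.137, -0.0]
force: [1.3, -0.1, -0.4]
grip_width: 0.0854
gripper_force: 0.0
t 2.6 pos [ 329.1 -201.3  303.9] yaw 174.2 j [-0.74  0.02 -0.48  1.07  0.   -0.64] F [ 1.3 -0.1 -0.4] grip 85.4 0.0
turn [-0.    0.01 -0.3 ] shift [-95.3 228.1  63.9] | shift now [-94.1 228.6  63.9]
```

```bash

python3 -m jog '{"rotation":[[0,0,-0.3],[0,0,0],[0,0,0],[0,0,0],[0,0,0],[0,0,0],[0,0,0],[0,0,0]],"offset":[[-0.0157,0.038,0.01],[-0.0157,0.038,0.01],[-0.0157,0.038,0.01],[-0.0157,0.038,0.01],[-0.0157,0.038,0.01],[-0.0157,0.038,0.014],[0,0,0],[0,0,0]],"gripper":[1,1,1,1,1,1,1,1]}' >/dev/null
python3 to.py 445.9 16.6 104 174.5
python3 - <<'E'
from cell import snapshot
import cv2
s=snapshot("scene");cv2.imwrite("pics/s1.png",s["pixels"])
s=snapshot("top");cv2.imwrite("pics/t1.png",s["pixels"])
E
```

```text
t 3.27 pos [442.1  12.3 240.3] yaw 174.78 j [-0.14  0.19 -0.47  0.92 -0.   -0.05] F [-0.6 -0.6  0. ] grip 85.3 0.0
turn [ 0.   -0.12  0.28] shift [ -3.3   4.6 136.3] | shift now [ -3.7   4.6 136.3]
```

View pics/s1.png

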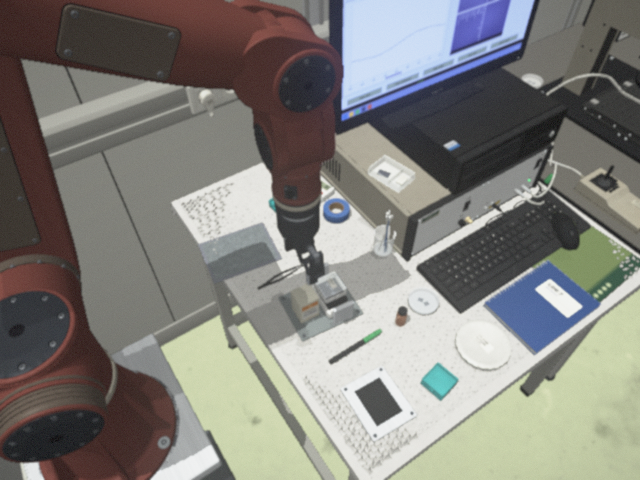

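The scene view shows the gripper above the rack at about (310,265). The carton is at (305,303), the plate at (378,403) with a clear view, and the vial is untouched at (402,316).

```bash
python3 - <<'E'
from h import *
c=pickle.load(open("scene0.pkl","rb")); c["pixels"]=cv2.imread("pics/s1.png"); D=np.radians
print(proj(c,[[.4505,-.234,.011],[.446,.0166,.074],[.602,-.118,.052]]).round(1))
show("plate",refine(c,[.4507,-.2339,D(-4)],box(.1,.12),.009))
show("pad",refine(c,[.4508,-.234,D(-3.8)],box(.06,.08),.011))
show("carton",refine(c,[.4459,.0166,D(-5.4)],box(.045,.045),.074,skip=(0,)))
show("rack",refine(c,[.482,.0132,D(-7)],box(.15,.125),.006,skip=(3,)))
E
python3 -m jog '{"rotation":[[0,0,0.15],[0,0,0],[0,0,0],[0,0,0]],"offset":[[-0.003,0.004,0.03],[0,0,0.03],[0,0,0.03],[0,0,0]],"gripper":[1,1,1,1]}' >/dev/null
python3 to.py 445.9 16.6 104 174.5
```

```text
[[375.8 399.8]
 [302.8 293.2]
 [400.4 308.6]]
plate [ 452.4 -237.8] -4.07 rms px 0.46
pad [ 452.7 -237.4] -4.0 rms px 0.39
carton [446.9  10.7] -4.45 rms px 0.48
rack [483.1   7.6] -6.93 rms px 0.27
t 3.7 pos [442.7  13.  147.8] yaw 174.22 j [-0.14  0.31 -0.6   0.67 -0.   -0.04] F [-3.3 -0.7 -0.4] grip 85.4 0.0
turn [ 0.   -0.37 -0.28] shift [-2.8  3.9 43.8] | shift now [-3.1  3.9 43.8]
```

```bash

python3 -m jog '{"rotation":[[0,0,0],[0,0,0]],"offset":[[0,0,0],[0,0,0]],"gripper":[1,1]}' >/dev/null
python3 to.py 446.4 13.6 104 174.5
python3 -m jog '{"rotation":[[0,0,0],[0,0,0],[0,0,0]],"offset":[[0,0.002,0.01],[0,0.0,0.0],[0,0,0]],"gripper":[1,1,1]}' >/dev/null
python3 to.py 446.4 13.6 104 174.5
```

```text
t 3.87 pos [446.3  13.1 152.8] yaw 174.28 j [-0.13  0.3  -0.59  0.68 -0.   -0.03] F [ 0.1 -0.2  0.4] grip 85.3 0.0
turn [-0.01  0.08 -0.22] shift [-0.   0.5 48.8] | shift now [ 0.1  0.5 48.8]
t 4.12 pos [446.6  15.8 142.6] yaw 174.36 j [-0.13  0.31 -0.6   0.65 -0.   -0.03] F [0.6 0.5 0.5] grip 85.1 0.0
turn [-0.01  0.1  -0.14] shift [-0.  -2.2 38.6] | shift now [ 0.  -2.2 38.6]
```

```bash

python3 -m jog '{"rotation":[[0,0,0],[0,0,0],[0,0,0],[0,0,0],[0,0,0]],"offset":[[0,-0.002,0.02],[0,0,0.0186],[0,0,0],[0,0,0],[0,0,0]],"gripper":[1,1,1,1,1]}' >/dev/null
python3 to.py 446.4 13.6 104 174.5
python3 -m jog '{"rotation":[[0,0,0],[0,0,0],[0,0,0],[0,0,0],[0,0,0],[0,0,0],[0,0,0],[0,0,0]],"offset":[[0,0,0],[0,0,0],[0,0,0],[0,0,0],[0,0,0],[0,0,0],[0,0,0],[0,0,0]],"gripper":[0.6,0.45,0.4,0.4,0.4,0.4,0.4,0.4]}' 30
python3 to.py 446.4 13.6 104 174.5
```

```text
t 4.53 pos [446.4  14.  103.9] yaw 174.38 j [-0.13  0.38 -0.64  0.55  0.   -0.03] F [ 0.8  0.3 -0. ] grip 85.2 0.0
turn [-0.    0.07 -0.12] shift [-0.1 -0.4 -0.1] | shift now [-0.1 -0.4 -0.1]
time_s: 5.2
position: [0.4461, 0.0141, 0.1033]
eef_rot: [0.154, 3.137, -0.0]
force: [-1.1, 0.2, 6.5]
grip_width: 0.0445
gripper_force: 30.8
t 5.2 pos [446.1  14.1 103.3] yaw 174.38 j [-0.13  0.38 -0.64  0.55 -0.   -0.03] F [-1.1  0.2  6.5] grip 44.5 30.8
turn [-0.    0.06 -0.12] shift [-0.3 -0.5 -0.7] | shift now [-0.3 -0.5 -0.7]
```

```bash

python3 -m jog '{"rotation":[[0,0,0],[0,0,0],[0,0,0],[0,0,0],[0,0,0],[0,0,0],[0,0,0],[0,0,0]],"offset":[[0,0,-0.01],[0,0,-0.02],[0,0,-0.03],[0,0,-0.03],[0,0,-0.01],[0.024,0.011,0],[0.024,0.011,0],[0.011,0.034,0]],"gripper":[0.4,0.4,0.4,0.4,0.4,0.4,0.4,0.4]}'
python3 -m jog '{"rotation":[[0,0,0],[0,0,0],[0,0,0],[0,0,0],[0,0,0],[0,0,0],[0,0,0],[0,0,0],[0,0,0]],"offset":[[0.011,0.034,0],[0.011,0.034,0],[0.011,0.034,0],[0.011,0.034,0],[-0.029,0.012,0],[-0.029,0.012,0],[-0.029,0.012,0],[0,0,0],[0,0,0]],"gripper":[0.4,0.4,0.4,0.4,0.4,0.4,0.4,0.4,0.4]}' > /dev/null
python3 to.py 451.5 242 103 174.5
python3 - <<'E'
from cell import snapshot
import cv2
s=snapshot("scene");cv2.imwrite("pics/s2.png",s["pixels"])
s=snapshot("top");cv2.imwrite("pics/t2.png",s["pixels"])
cv2.imwrite("pics/t2c.png",cv2.resize(s["pixels"][180:340,110:390],(800,457),interpolation=cv2.INTER_CUBIC))
E
```

```text
time_s: 5.87
position: [0.39, 0.0743, 0.2027]
eef_rot: [-0.159, -3.136, 0.002]
force: [1.8, 0.1, -0.8]
grip_width: 0.0447
gripper_force: 31.1
t 6.62 pos [453.1 243.  202.3] yaw 174.38 j [ 0.35  0.35 -0.35  0.87 -0.    0.45] F [-0.2 -1.1 -1. ] grip 44.9 31.2
turn [-0.   -0.01 -0.12] shift [ 1.5 -1.1 99.3] | shift now [ 1.4 -1.1 99.3]
```

View pics/t2c.png

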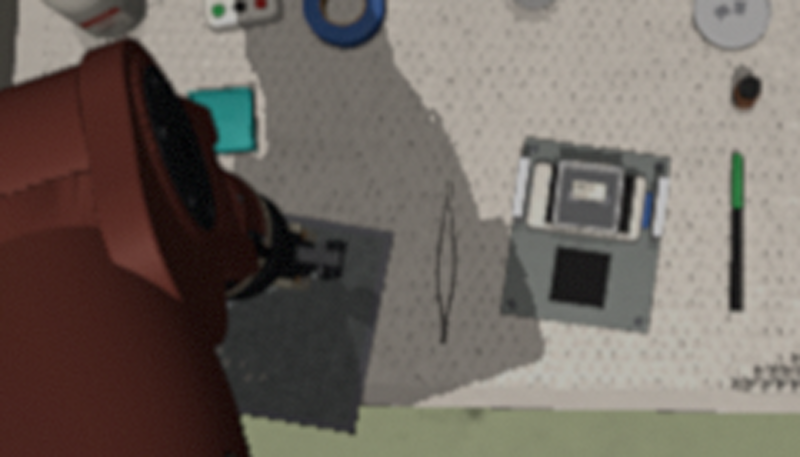

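The carton is off the rack and the dark square now shows at crop pixel (582,277). The stack at (590,195) hasn't moved, and the gripper is over the mat at (320,258).

```bash

python3 -m jog '{"rotation":[[0,0,0],[0,0,0],[0,0,0],[0,0,0],[0,0,0],[0,0,0],[0,0,0]],"offset":[[0,0,0.03],[0,0,0.03],[0,0,0.025],[0,0,0.01],[0,0,0.004],[0,0,0.001],[0,0,0.0]],"gripper":[0.4,0.4,0.4,0.4,0.4,0.4,0.4]}'
python3 to.py 451.5 242 100.3 174.5
python3 - <<'E'
from h import *
D=np.radians
for n,f in(("top","t2"),("scene","s2")):
    c=pickle.load(open(n+"0.pkl","rb")); c["pixels"]=cv2.imread(f"pics/{f}.png")
    r0,b0=([.482,.0132,D(-7)],[.5065,.0119,D(-5.5)]) if n=="top" else ([.483,.0076,D(-7)],[.508,.0065,D(-5.5)])
    R=refine(c,r0,box(.15,.125),.006); show(n+" rack",R)
    g=r0[0]-.036,r0[1]+.0045,D(-7)
    show(n+" square",refine(c,g,box(.047,.047),.006))
    show(n+" box",refine(c,b0,box(.056,.052),.066))
E
```

```text
time_s: 7.3
position: [0.4525, 0.2427, 0.1036]
eef_rot: [0.154, 3.137, 0.001]
force: [0.3, -0.3, -0.1]
grip_width: 0.0444
gripper_force: 31.1
t 7.3 pos [452.5 242.7 103.6] yaw 174.37 j [ 0.35  0.47 -0.47  0.63  0.    0.45] F [ 0.3 -0.3 -0.1] grip 44.4 31.1
turn [ 0.03  0.06 -0.13] shift [ 1.  -0.8  3.3] | shift now [ 1.  -0.8  3.3]
top rack [482.   12.9] -7.07 rms px 0.44
top square [446.5  17.7] -6.74 rms px 0.31
top box [506.7  12.1] -5.53 rms px 0.23
scene rack [483.2   8.9] -6.55 rms px 0.52
scene square [448.6  14.7] -6.82 rms px 0.23
scene box [510.    7.3] -4.46 rms px 0.6
```

```bash

python3 -m jog '{"rotation":[[0,0,0],[0,0,0],[0,0,0],[0,0,0],[0,0,0]],"offset":[[0,0,0.001],[0,0,0.001],[0,0,0.0008],[0,0,0],[0,0,0]],"gripper":[0.4,0.4,0.4,0.4,0.4]}'
python3 to.py 451.5 242 100.3 174.5
```

```text
time_s: 7.72
position: [0.4525, 0.2428, 0.1003]
eef_rot: [0.154, 3.137, 0.001]
force: [-0.2, -0.3, 2.7]
grip_width: 0.0451
gripper_force: 31.4
t 7.72 pos [452.5 242.8 100.3] yaw 174.38 j [ 0.35  0.48 -0.47  0.62  0.    0.45] F [-0.2 -0.3  2.7] grip 45.1 31.4
turn [ 0.02  0.05 -0.12] shift [ 0.9 -0.8 -0. ] | shift now [ 0.9 -0.8 -0. ]
```

```bash

python3 -m jog '{"rotation":[[0,0,0],[0,0,0],[0,0,0],[0,0,0],[0,0,0],[0,0,0],[0,0,0],[0,0,0],[0,0,0]],"offset":[[0,0,0],[0,0,0],[0,0,0],[0,0,0],[0,0,-0.01],[0,0,-0.03],[0,0,-0.03],[0,0,-0.03],[0.02,0,0]],"gripper":[0.7,0.8,1,1,1,1,1,1,1]}'
python3 -m jog '{"rotation":[[0,0,7],[0,0,7],[0,0,7],[0,0,7],[0,0,7],[0,0,7],[0,0,7],[0,0,7],[0,0,7],[0,0,7]],"offset":[[0,0,0],[0,0,0],[0,0,0],[0,0,0],[0,0,0],[0,0,0],[0,0,0],[0,0,0],[0,0,0],[0,0,0]],"gripper":[1,1,1,1,1,1,1,1,1,1]}' >/dev/null
python3 -m jog '{"rotation":[[0,0,7],[0,0,7],[0,0,6],[0,0,0],[0,0,0],[0,0,0],[0,0,0],[0,0,0],[0,0,0]],"offset":[[0,0,0],[0,0,0],[0,0,0],[0,-0.03,0],[0,-0.03,0],[-0.035,-0.01,0],[-0.035,0,0],[-0.035,0.005,0],[-0.035,0.005,0]],"gripper":[1,1,1,1,1,1,1,1,1]}' >/dev/null
python3 to.py 508 10 180 84.5
```

```text
time_s: 8.47
position: [0.4374, 0.2456, 0.2059]
eef_rot: [0.156, 3.127, 0.006]
force: [0.2, 0.3, 0.0]
grip_width: 0.0851
gripper_force: 0.0
t 10.05 pos [358.1 110.2 200.6] yaw 84.49 j [ 0.1   0.11 -0.69  0.77 -0.    1.77] F [ 1.9 -0.4 -0.2] grip 85.3 0.0
turn [ 0.06 -0.01 -0.01] shift [-85.4 158.8  20.6] | shift now [-85.4 158.8  20.8]
```

```bash

python3 -m jog '{"rotation":[[0,0,0],[0,0,0],[0,0,0],[0,0,0],[0,0,0]],"offset":[[-0.035,0.01,0],[-0.035,0.01,0],[-0.015,0.01,0],[0,0,0],[0,0,0]],"gripper":[1,1,1,1,1]}' >/dev/null
python3 to.py 508 10 180 84.5
python3 - <<'E'
from h import *
from cell import snapshot
D=np.radians
s=snapshot("top");cv2.imwrite("pics/t3.png",s["pixels"]); 
show("carton top",refine(s,[.4525,.245,D(-5.6)],box(.045,.045),.071))
show("box",refine(s,[.5065,.012,D(-5.5)],box(.056,.052),.066))
show("mat",refine(s,[.4073,.2514,D(-8.9)],box(.17,.13),.003,skip=(2,)))
s=snapshot("scene");cv2.imwrite("pics/s3.png",s["pixels"]); 
for y in (.242,.239,.236): show("carton scene",refine(s,[.4535,y,D(-5.6)],box(.045,.045),.071,hw=3.5))
show("box",refine(s,[.509,.007,D(-5.5)],box(.056,.052),.066))
cv2.imwrite("pics/t3c.png",np.hstack([cv2.resize(cv2.imread("pics/t3.png")[200:330,160:340],(800,578))[:560,:500],cv2.resize(s["pixels"][210:350,240:360],(300,350))[:,:].copy().__class__((560,300,3),np.uint8)*0]))
E
python3 - <<'E'
import cv2,numpy as np
a=cv2.imread("pics/t3.png")[210:310,170:340];b=cv2.imread("pics/s3.png")[210:330,200:370]
cv2.imwrite("pics/c4.png",np.hstack([cv2.resize(a,(400,235)),cv2.resize(b,(400,282))[:235]]).repeat(1,0))
E
```

```text
t 10.47 pos [380.6  22.9 200.4] yaw 84.23 j [-0.13  0.12 -0.67  0.78  0.    1.54] F [-0.2  0.1 -0.1] grip 85.3 0.0
turn [ 0.03 -0.01 -0.27] shift [ -0.6 128.1  20.4] | shift now [  0.  128.   20.5]
carton top [451.6 244.2] -5.58 rms px 0.17
box [506.9  12.1] -6.06 rms px 0.22
mat [408.  251.3] -9.06 rms px 0.18
carton scene [448.7 235.4] -6.5 rms px 0.92
carton scene [448.7 234.3] -5.45 rms px 0.92
carton scene [448.9 233.9] -5.07 rms px 0.92
box [507.7   9.1] -5.0 rms px 0.36
```

View pics/c4.png

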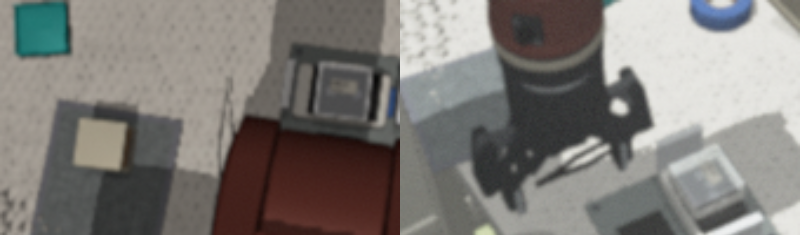

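Left half: the carton is upright on the mat at (102,143). Right half: the gripper is in front of the rack, with the box at (705,180) untouched.

```bash

python3 -m jog '{"rotation":[[0,0,-0.2],[0,0,0],[0,0,0],[0,0,0],[0,0,0],[0,0,0],[0,0,0],[0,0,0],[0,0,0],[0,0,0]],"offset":[[0,0.03,0],[0,0.035,0],[0,0.035,0],[0,0.027,0],[0,0,0.02],[0,0,0.02],[0,0,0.01],[0,0,0],[0,0,0],[0,0,0]],"gripper":[1,1,1,1,1,1,1,1,1,1]}' >/dev/null
python3 to.py 507.6 10.6 108 84.4
```

```text
t 11.4 pos [507.   11.9 150.8] yaw 84.62 j [-0.12  0.4  -0.44  0.73  0.    1.54] F [0.7 0.5 0. ] grip 85.2 0.0
turn [ 0.06 -0.    0.22] shift [-1.2  0.8 42.8] | shift now [-1.3  0.7 42.8]
```

```bash

python3 -m jog '{"rotation":[[0,0,0.2],[0,0,0],[0,0,0],[0,0,0],[0,0,0]],"offset":[[-0.0013,0.0007,0.015],[0,0,0.015],[0,0,0.0125],[0,0,0],[0,0,0]],"gripper":[1,1,1,1,1]}' >/dev/null
python3 to.py 507.6 10.6 108 84.4
python3 -m jog '{"rotation":[[0,0,0],[0,0,0],[0,0,0],[0,0,0],[0,0,0],[0,0,0],[0,0,0],[0,0,0]],"offset":[[0,0,0],[0,0,0],[0,0,0],[0,0,0],[0,0,0],[0,0,0],[0,0,0],[0,0,0]],"gripper":[0.75,0.7,0.65,0.6,0.55,0.5,0.5,0.5]}' 30
python3 to.py 507.6 10.6 108 84.4
```

```text
t 11.82 pos [507.4  10.2 108.1] yaw 84.38 j [-0.12  0.46 -0.48  0.63  0.    1.54] F [-0.9 -0.2  0.4] grip 85.4 0.0
turn [ 0.01 -0.   -0.02] shift [0.4 0.1 0.1] | shift now [0.4 0.1 0.1]
time_s: 12.48
position: [0.5079, 0.0101, 0.1083]
eef_rot: [2.327, 2.109, 0.002]
force: [-1.3, 0.2, 7.5]
grip_width: 0.0516
gripper_force: 30.4
t 12.48 pos [507.9  10.1 108.3] yaw 84.38 j [-0.12  0.46 -0.48  0.63  0.    1.54] F [-1.3  0.2  7.5] grip 51.6 30.4
turn [ 0.09  0.   -0.02] shift [ 0.5 -0.4  0.3] | shift now [ 0.5 -0.4  0.3]
```

```bash

python3 -m jog '{"rotation":[[0,0,0],[0,0,0],[0,0,0],[0,0,0],[0,0,0],[0,0,0],[0,0,0],[0,0,0]],"offset":[[0,0,-0.005],[0,0,-0.015],[0,0,-0.03],[0,0,-0.03],[0,-0.03,-0.01],[0,-0.03,0],[0,-0.03,0],[0,-0.03,0]],"gripper":[0.5,0.5,0.5,0.5,0.5,0.5,0.5,0.5]}'
python3 -m jog '{"rotation":[[0,0,0],[0,0,0],[0,0,0],[0,0,0],[0,0,0],[0,0,0],[0,0,0],[0,0,0],[0,0,0]],"offset":[[0.03,-0.01,0],[0.04,-0.008,0],[0.04,-0.008,0],[0.04,-0.008,0],[0.04,-0.008,0],[0.04,-0.007,0],[0,0,0],[0,0,0],[0,0,0]],"gripper":[0.5,0.5,0.5,0.5,0.5,0.5,0.5,0.5,0.5]}' > /dev/null
python3 to.py 362.5 256 69.3 84.4
```

```text
time_s: 13.15
position: [0.3866, 0.022, 0.1978]
eef_rot: [2.327, 2.109, 0.001]
force: [-0.1, -0.2, -0.3]
grip_width: 0.0514
gripper_force: 32.2
t 13.9 pos [361.3 255.5 197.4] yaw 84.44 j [ 0.45  0.23 -0.54  0.8  -0.    2.12] F [ 0.2 -0.2 -0.9] grip 51.5 32.1
turn [-0.02  0.03  0.04] shift [  0.7   1.1 128.1] | shift now [  0.7   1.2 128.1]
```

```bash

python3 -m jog '{"rotation":[[0,0,0],[0,0,0],[0,0,0],[0,0,0],[0,0,0],[0,0,0],[0,0,0]],"offset":[[0.0007,0.0011,0.03],[0,0,0.035],[0,0,0.03],[0,0,0.015],[0,0,0.007],[0,0,0.0],[0,0,0]],"gripper":[0.5,0.5,0.5,0.5,0.5,0.5,0.5]}' | grep -E "pos|force:"
for i in 1; do python3 -m jog '{"rotation":[[0,0,0],[0,0,0],[0,0,0]],"offset":[[0,0,0.002],[0,0,0.0],[0,0,0.0]],"gripper":[0.5,0.5,0.5]}' | grep -E "pos|force:"
done
python3 -m jog '{"rotation":[[0,0,0],[0,0,0],[0,0,0]],"offset":[[0,0,0.002],[0,0,0.0],[0,0,0.0]],"gripper":[0.5,0.5,0.5]}' | grep -E "pos|force:"
```

```text
position: [0.3634, 0.2555, 0.081]
force: [-0.3, 0.3, -0.4]
gripper_force: 32.1
position: [0.3634, 0.2563, 0.0792]
force: [-0.7, 0.5, -0.4]
gripper_force: 32.1
position: [0.3628, 0.2562, 0.0764]
force: [-0.1, 0.5, 0.3]
gripper_force: 32.1
```

```bash

python3 -m jog '{"rotation":[[0,0,0],[0,0,0],[0,0,0]],"offset":[[0,0,0.0015],[0,0,0.0],[0,0,0.0]],"gripper":[0.5,0.5,0.5]}' | grep -E "pos|force:"
python3 -m jog '{"rotation":[[0,0,0],[0,0,0],[0,0,0]],"offset":[[0,0,0.0015],[0,0,0.0],[0,0,0.0]],"gripper":[0.5,0.5,0.5]}' | grep -E "pos|force:"
python3 -m jog '{"rotation":[[0,0,0],[0,0,0],[0,0,0]],"offset":[[0,0,0.001],[0,0,0.0],[0,0,0.0]],"gripper":[0.5,0.5,0.5]}' | grep -E "pos|force:"
```

```text
position: [0.3628, 0.2562, 0.0747]
force: [0.1, -0.4, -0.6]
gripper_force: 32.1
position: [0.3628, 0.2561, 0.0732]
force: [-1.1, 0.9, -0.8]
gripper_force: 32.1
position: [0.3629, 0.2562, 0.0724]
force: [-0.6, 0.4, 2.3]
gripper_force: 33.6
```

```bash

python3 -m jog '{"rotation":[[0,0,0],[0,0,0],[0,0,0]],"offset":[[0,0,0.001],[0,0,0.0],[0,0,0.0]],"gripper":[0.5,0.5,0.5]}' | grep -E "pos|force:"
python3 - <<'E'
from h import *
from cell import snapshot
s=snapshot("scene");cv2.imwrite("pics/s4.png",s["pixels"]);p=proj(s,[[.36,.256,.03]])[0].astype(int);print(p)
t=snapshot("top");cv2.imwrite("pics/t4.png",t["pixels"])
cv2.imwrite("pics/c5.png",cv2.resize(s["pixels"][p[1]-50:p[1]+50,p[0]-60:p[0]+60],None,fx=6,fy=6,interpolation=cv2.INTER_CUBIC))
E
```

```text
position: [0.3629, 0.2562, 0.0723]
force: [-4.5, -2.9, 22.3]
gripper_force: 45.0
[217 250]
```

View pics/c5.png

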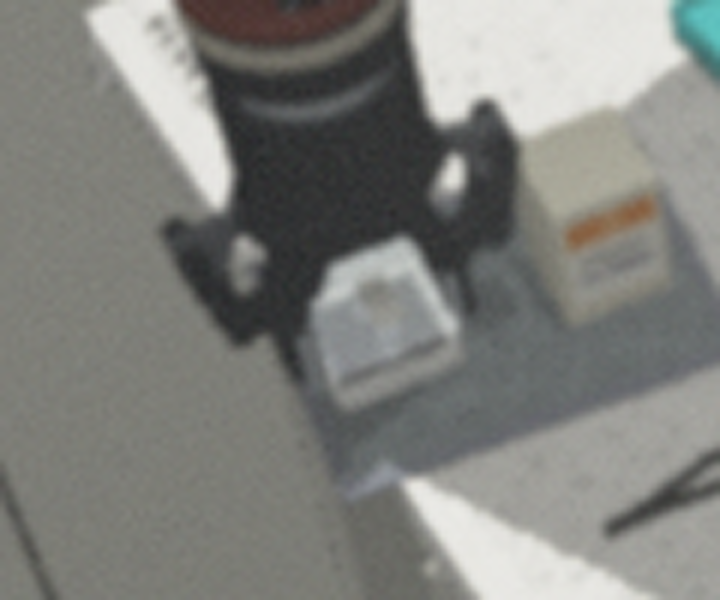

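The box is held in the fingers just above the mat at crop (385,330), with the carton standing clear at (590,220). The stiff contact at TCP z 72.3 comes from the fingertips, so they lie 69.3 mm ahead of the TCP at this opening.

```bash

python3 -m jog '{"rotation":[[0,0,0],[0,0,0],[0,0,0],[0,0,0],[0,0,0],[0,0,0],[0,0,0],[0,0,0],[0,0,0],[0,0,0]],"offset":[[0,0,-0.001],[0,0,0],[0,0,0],[0,0,0],[0,0,-0.005],[0,0,-0.02],[0,0,-0.035],[0,0,-0.035],[0,0,-0.03],[-0.03,0.007,0]],"gripper":[0.5,0.65,0.8,0.8,0.8,0.8,0.8,1,1,1]}'|grep -E "pos|force:"
python3 -m jog '{"rotation":[[0,0,0],[0,0,0],[0,0,0],[0,0,0],[0,0,0],[0,0,0],[0,0,0],[0,0,0]],"offset":[[-0.04,0.007,0],[-0.04,0.007,0],[-0.04,0.007,0],[-0.04,0.007,0],[-0.035,-0.007,0],[0,-0.01,0],[0,0,0],[0,0,0]],"gripper":[1,1,1,1,1,1,1,1]}' > /dev/null
python3 to.py 507.6 10 100 84.4
python3 - <<'E'
from h import *
from cell import snapshot
D=np.radians
t=snapshot("top");cv2.imwrite("pics/t5.png",t["pixels"])
s=snapshot("scene");cv2.imwrite("pics/s5.png",s["pixels"])
show("box",refine(t,[.3635,.257,D(-5.5)],box(.056,.052),.027))
show("carton",refine(t,[.4516,.2442,D(-5.5)],box(.045,.045),.071))
show("case",refine(t,[.5067,.0115,D(-5.5)],box(.05,.07),.042))
show("cassette",refine(t,[.5067,.0115,D(-5.5)],box(.055,.102),.028))
show("sc case",refine(s,[.508,.008,D(-5.5)],box(.05,.07),.042))
show("sc cassette",refine(s,[.508,.008,D(-5.5)],box(.055,.102),.028))
a=t["pixels"][215:275,270:360];b=s["pixels"][250:340,270:370]
cv2.imwrite("pics/c6.png",np.hstack([cv2.resize(a,(400,267),interpolation=2),cv2.resize(b,(400,360),interpolation=2)[40:307]]))
E
```

```text
position: [0.3696, 0.2292, 0.2028]
force: [2.3, -0.8, 0.8]
gripper_force: 0.0
t 17.58 pos [358.6  30.6 197.6] yaw 84.32 j [-0.12  0.08 -0.72  0.76  0.    1.55] F [-0.  -0.1  0.8] grip 85.5 0.0
turn [ 0.01 -0.02 -0.08] shift [ -5.9 150.3  97.6] | shift now [ -5.8 150.3  97.6]
box [360.8 256. ] -6.52 rms px 0.25
carton [451.7 244.2] -5.28 rms px 0.14
case [505.5  10.6] -5.42 rms px 0.61
cassette [508.8   7.9] -6.21 rms px 0.8
sc case [506.1   3.5] -5.23 rms px 0.46
sc cassette [510.5  11.9] -2.83 rms px 0.98
```

View pics/c6.png

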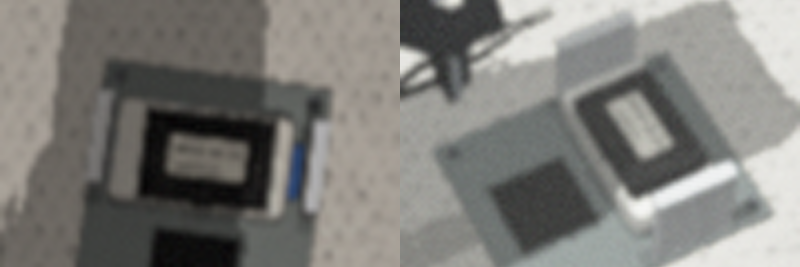

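The stack top is now the case: black with a label at left crop (210,158), on the white cassette, and the dark square is at (195,250). The box has been set on the mat.

```bash

python3 -m jog '{"rotation":[[0,0,0],[0,0,0],[0,0,0],[0,0,0],[0,0,0],[0,0,0],[0,0,0],[0,0,0],[0,0,0],[0,0,0]],"offset":[[-0.0014,0.025,0],[-0.0013,0.035,0],[-0.0013,0.035,0],[-0.0013,0.035,0],[-0.0013,0.0205,0],[0,0,0.02],[0,0,0.025],[0,0,0],[0,0,0],[0,0,0]],"gripper":[1,1,1,1,1,1,1,1,1,1]}' >/dev/null
python3 to.py 507.8 9.2 100 84.5
```

```text
t 18.52 pos [508.2  10.1 153.1] yaw 84.47 j [-0.12  0.4  -0.43  0.74  0.    1.54] F [-0.  -0.1  0. ] grip 85.2 0.0
turn [ 0.02 -0.   -0.03] shift [-0.9 -0.3 53.1] | shift now [-0.9 -0.3 53.1]
```

```bash

python3 -m jog '{"rotation":[[0,0,0],[0,0,0],[0,0,0],[0,0,0],[0,0,0],[0,0,0]],"offset":[[-0.0009,-0.0003,0.02],[0,0,0.02],[0,0,0.01],[0,0,0.003],[0,0,0],[0,0,0]],"gripper":[1,1,1,1,1,1]}' >/dev/null
python3 to.py 507.8 9.2 100 84.5
python3 -m jog '{"rotation":[[0,0,0],[0,0,0],[0,0,0],[0,0,0],[0,0,0],[0,0,0],[0,0,0],[0,0,0]],"offset":[[0,0,0],[0,0,0],[0,0,0],[0,0,0],[0,0,0],[0,0,0],[0,0,0],[0,0,0]],"gripper":[0.7,0.65,0.6,0.55,0.5,0.45,0.45,0.45]}' 30
python3 to.py 507.8 9.2 100 84.5
```

```text
t 19.02 pos [508.1   8.3 100.4] yaw 84.39 j [-0.13  0.47 -0.49  0.61 -0.    1.54] F [ 1.1 -0.2 -0.4] grip 85.5 0.0
turn [ 0.07  0.   -0.11] shift [ 0.8 -0.4  0.4] | shift now [ 0.8 -0.4  0.4]
time_s: 19.68
position: [0.5078, 0.0083, 0.1]
eef_rot: [2.327, 2.109, 0.001]
force: [-1.8, -1.2, 6.0]
grip_width: 0.0475
gripper_force: 30.0
t 19.68 pos [507.8   8.3 100. ] yaw 84.38 j [-0.13  0.47 -0.49  0.61  0.    1.54] F [-1.8 -1.2  6. ] grip 47.5 30.0
turn [ 0.06  0.   -0.12] shift [ 0.9 -0.1  0. ] | shift now [ 0.9 -0.1  0. ]
```

```bash

python3 -m jog '{"rotation":[[0,0,0],[0,0,0],[0,0,0],[0,0,0],[0,0,0],[0,0,0],[0,0,0],[0,0,0],[0,0,0]],"offset":[[0,0,-0.005],[0,0,-0.015],[0,0,-0.03],[0,0,-0.03],[0,0,-0.01],[-0.025,-0.004,0],[-0.035,-0.004,0],[-0.035,-0.004,0],[-0.035,-0.004,0]],"gripper":[0.45,0.45,0.45,0.45,0.45,0.45,0.45,0.45,0.45]}'
python3 -m jog '{"rotation":[[0,0,0],[0,0,0],[0,0,0],[0,0,0],[0,0,-1.6],[0,0,0],[0,0,0]],"offset":[[-0.035,-0.004,0],[-0.035,-0.004,0],[-0.03,-0.004,0],[-0.018,-0.002,0],[0,0,0],[0,0,0],[0,0,0]],"gripper":[0.45,0.45,0.45,0.45,0.45,0.45,0.45]}' > /dev/null
python3 to.py 453 -236.3 83 86
python3 - <<'E'
from h import *
from cell import snapshot
D=np.radians
t=snapshot("top");cv2.imwrite("pics/t6.png",t["pixels"])
s=snapshot("scene");cv2.imwrite("pics/s6.png",s["pixels"])
for n,c,q in(("top",t,[.5068,.010,D(-6)]),("scene",s,[.508,.006,D(-6)])):
    show(n+" cassette",refine(c,q,box(.055,.102),.028))
E
```

```text
time_s: 20.43
position: [0.4783, -0.1206, 0.1896]
eef_rot: [2.326, 2.111, 0.0]
force: [1.1, -0.4, -1.5]
grip_width: 0.0469
gripper_force: 31.8
t 21.02 pos [ 453.  -235.4  189.2] yaw 85.92 j [-0.62  0.36 -0.38  0.83  0.    1.02] F [-0.2 -0.3 -0. ] grip 47.1 31.8
turn [-0.02 -0.03 -0.08] shift [ -0.9   0.  106.2] | shift now [-9.000e-01  1.000e-01  1.062e+02]
top cassette [507.2   8.2] -6.53 rms px 0.41
scene cassette [508.3   4.8] -6.26 rms px 0.37
```

```bash

python3 -m jog '{"rotation":[[0,0,0],[0,0,0],[0,0,0],[0,0,0],[0,0,0],[0,0,0],[0,0,0]],"offset":[[-0.0009,0,0.02],[0,0,0.035],[0,0,0.03],[0,0,0.014],[0,0,0.0044],[0,0,0],[0,0,0]],"gripper":[0.45,0.45,0.45,0.45,0.45,0.45,0.45]}'
python3 to.py 453 -236.3 83 86
python3 -m jog '{"rotation":[[0,0,0],[0,0,0],[0,0,0]],"offset":[[0,0,0.0018],[0,0,0],[0,0,0]],"gripper":[0.45,0.45,0.45]}'
python3 to.py 453 -236.3 83 86
```

```text
time_s: 21.7
position: [0.4538, -0.2364, 0.0867]
eef_rot: [2.297, 2.142, 0.0]
force: [-0.4, 0.1, -0.8]
grip_width: 0.0471
gripper_force: 31.7
t 21.7 pos [ 453.8 -236.4   86.7] yaw 86.01 j [-0.62  0.5  -0.49  0.58  0.    1.02] F [-0.4  0.1 -0.8] grip 47.1 31.7
turn [0.04 0.02 0.01] shift [ 0.  -0.8  3.7] | shift now [ 0.  -0.8  3.7]
time_s: 21.95
position: [0.4537, -0.2367, 0.085]
eef_rot: [2.297, 2.141, 0.0]
force: [-0.1, 0.5, 0.0]
grip_width: 0.0475
gripper_force: 31.7
t 21.95 pos [ 453.7 -236.7   85. ] yaw 85.98 j [-0.62  0.5  -0.49  0.58  0.    1.02] F [-0.1  0.5  0. ] grip 47.5 31.7
turn [ 0.08  0.05 -0.02] shift [ 0.4 -0.8  2. ] | shift now [ 0.4 -0.8  2. ]
```

```bash

python3 -m jog '{"rotation":[[0,0,0],[0,0,0],[0,0,0],[0,0,0]],"offset":[[0.0004,-0.0008,0.001],[0,0,0.001],[0,0,0],[0,0,0]],"gripper":[0.45,0.45,0.45,0.45]}'|grep -E "pos|force:"
python3 -m jog '{"rotation":[[0,0,0],[0,0,0],[0,0,0]],"offset":[[0,0,0.0007],[0,0,0],[0,0,0]],"gripper":[0.45,0.45,0.45]}'|grep -E "pos|force:"
```

```text
position: [0.4527, -0.2362, 0.0831]
force: [-2.6, 1.5, 13.2]
gripper_force: 33.1
position: [0.4526, -0.2362, 0.083]
force: [-5.6, 3.4, 23.3]
gripper_force: 34.3
```

```bash

python3 -m jog '{"rotation":[[0,0,0],[0,0,0],[0,0,0],[0,0,0],[0,0,0],[0,0,0],[0,0,0],[0,0,0],[0,0,0]],"offset":[[0,0,-0.001],[0,0,0],[0,0,0],[0,0,0],[0,0,0],[0,0,-0.01],[0,0,-0.03],[0,0,-0.035],[0,0,-0.035]],"gripper":[0.45,0.6,0.7,0.8,0.85,1,1,1,1]}'|grep -E "pos|force:|wid"
python3 -m jog '{"rotation":[[0,0,0],[0,0,0],[0,0,0],[0,0,0],[0,0,0],[0,0,0],[0,0,0],[0,0,0],[0,0,0]],"offset":[[0.03,-0.012,0],[0.037,-0.012,0],[0.037,-0.012,0],[0.037,-0.012,0],[0.037,-0.012,0],[0.037,-0.012,0],[0.037,-0.012,0],[0,0,0],[0,0,0]],"gripper":[1,1,1,1,1,1,1,1,1]}' > /dev/null
python3 to.py 385 25 190 84.4
python3 - <<'E'
from h import *
from cell import snapshot
D=np.radians
t=snapshot("top");cv2.imwrite("pics/t7.png",t["pixels"])
s=snapshot("scene");cv2.imwrite("pics/s7.png",s["pixels"])
for n,c,o in(("top",t,[.4508,-.2340]),("scene",s,[.4526,-.2376])):
    show(n+" plate",refine(c,o+[D(-4)],box(.1,.12),.009))
    show(n+" case",refine(c,[o[0],o[1],D(-4)],box(.05,.07),.025,hw=2))
p=proj(s,[[.452,-.236,.02]])[0].astype(int)
a=t["pixels"][250:305,380:455];b=s["pixels"][p[1]-45:p[1]+45,p[0]-60:p[0]+60]
cv2.imwrite("pics/c7.png",np.hstack([cv2.resize(a,(400,293),interpolation=2),cv2.resize(b,(400,300),interpolation=2)[:293]]))
E
```

```text
position: [0.4519, -0.2356, 0.194]
force: [1.5, -1.9, -0.8]
grip_width: 0.0856
gripper_force: 0.0
t 24.03 pos [385.8  23.  193.1] yaw 86.23 j [-0.13  0.14 -0.67  0.76  0.    1.51] F [0.8 0.7 0.1] grip 85.4 0.0
turn [ 0.03 -0.    1.83] shift [ 1.9 -1.   3.1] | shift now [ 1.9 -0.9  3.1]
top plate [ 450.5 -233.8] -4.03 rms px 0.4
top case [ 449.4 -234.3] -3.02 rms px 0.7
scene plate [ 452.4 -237.8] -4.09 rms px 0.47
scene case [ 453.2 -237.3] -4.64 rms px 0.47
```

View pics/c7.png

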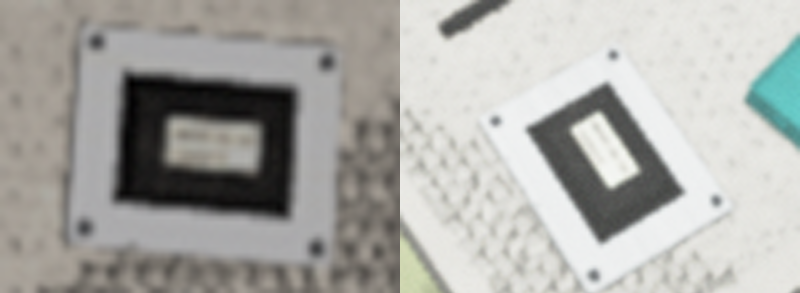

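```bash
cat > lab.py <<'E'
from h import *
def lab(c,ctr,z):
    g=cv2.cvtColor(c["pixels"],cv2.COLOR_BGR2GRAY); p=proj(c,[[*ctr,z]])[0]
    u,v=p.astype(int); w=g[v-11:v+12,u-11:u+12]; n,l,st,ce=cv2.connectedComponentsWithStats((w>(int(w.min())+int(w.max()))/2+0).astype(np.uint8))
    k=min(range(1,n),key=lambda i:np.hypot(*(ce[i]-11)) if st[i,4]>15 else 99)
    wt=np.where(cv2.dilate((l==k).astype(np.uint8),np.ones((3,3)))>0,w.astype(float)-np.percentile(w,20),0).clip(0); yy,xx=np.mgrid[:23,:23]
    q=np.array([(xx*wt).sum()/wt.sum()+u-11,(yy*wt).sum()/wt.sum()+v-11])
    x,y=least_squares(lambda X:proj(c,[[X[0],X[1],z]])[0]-q,ctr).x
    return np.array([x,y])*1e3,st[k,4]
E
python3 - <<'E'
from lab import *
for n,o in(("top",(.4505,-.2338)),("scene",(.4524,-.2378))):
    c=pickle.load(open(n+"0.pkl","rb"))
    c["pixels"]=cv2.imread(f"pics/{n[0]}5.png"); a=lab(c,(.506,.01) if n=="top" else (.507,.006),.042)
    c["pixels"]=cv2.imread(f"pics/{n[0]}7.png"); b=lab(c,o,.025)
    print(n,a,b,b[0]-a[0])
E
```

```text
top (array([506.31185255,  10.38881365]), np.int32(162)) (array([ 450.08887233, -233.85033705]), np.int32(162)) [ -56.22298022 -244.2391507 ]
scene (array([508.28010456,   7.23806   ]), np.int32(148)) (array([ 452.38684963, -236.86678402]), np.int32(242)) [ -55.89325493 -244.10484402]
```

The plate views show the case flat on the pad: its label is at (213,145) left and (605,150) right, central between the four plate screws. It is within about 1 mm of the pad centre and square, since the grip yaw of -4.0 deg matches the pad's.

```bash

python3 -m jog '{"rotation":[[0,0,2.2],[0,0,0],[0,0,0],[0,0,0],[0,0,0],[0,0,0],[0,0,0],[0,0,0],[0,0,0],[0,0,0]],"offset":[[0,0,0],[0.03,-0.008,0],[0.04,-0.008,0],[0.04,-0.008,0],[0.04,-0.008,0],[0.04,-0.008,0],[0.04,-0.007,0],[0,0,0.02],[0,0,0],[0,0,0]],"gripper":[0.9,0.9,0.9,0.9,0.9,0.9,0.9,0.9,0.9,0.9]}'|grep -E "pos|force:|wid"
python3 to.py 362.8 256.2 74 84
```

```text
position: [0.3645, 0.2539, 0.1719]
force: [-0.2, -0.9, 0.4]
grip_width: 0.0768
gripper_force: 0.0
t 24.97 pos [364.5 253.9 171.9] yaw 83.72 j [ 0.44  0.27 -0.57  0.74 -0.    2.12] F [-0.2 -0.9  0.4] grip 76.8 0.0
turn [-0.11  0.1  -0.28] shift [ 2.1 -1.9 97.9] | shift now [ 2.2 -1.7 97.9]
```

```bash

python3 -m jog '{"rotation":[[0,0,-0.2],[0,0,0],[0,0,0],[0,0,0],[0,0,0],[0,0,0]],"offset":[[0.001,-0.001,0.025],[0,0,0.03],[0,0,0.025],[0,0,0.0],[0,0,0],[0,0,0]],"gripper":[0.9,0.9,0.9,0.9,0.9,0.9]}' >/dev/null
python3 to.py 362.8 256.2 74 84
```

```text
t 25.47 pos [364.9 255.5  93.9] yaw 83.86 j [ 0.45  0.39 -0.66  0.52 -0.    2.12] F [0.1 0.9 1. ] grip 76.8 0.0
turn [ 0.06 -0.03 -0.14] shift [ 0.5 -2.1 19.9] | shift now [ 0.4 -2.2 19.9]
```

```bash

python3 -m jog '{"rotation":[[0,0,-0.1],[0,0,0],[0,0,0],[0,0,0],[0,0,0],[0,0,0]],"offset":[[0.0005,-0.0021,0.01],[0,0,0.007],[0,0,0.003],[0,0,0.0],[0,0,0],[0,0,0]],"gripper":[0.9,0.9,0.9,0.9,0.9,0.9]}' >/dev/null
python3 to.py 362.8 256.2 74 84
python3 -m jog '{"rotation":[[0,0,0],[0,0,0],[0,0,0],[0,0,0],[0,0,0],[0,0,0],[0,0,0],[0,0,0]],"offset":[[0,0,0],[0,0,0],[0,0,0],[0,0,0],[0,0,0],[0,0,0],[0,0,0],[0,0,0]],"gripper":[0.75,0.7,0.65,0.6,0.55,0.5,0.5,0.5]}' 30
python3 to.py 362.8 256.2 74 84
```

```text
t 25.97 pos [362.2 256.9  73.2] yaw 84.06 j [ 0.45  0.43 -0.68  0.46 -0.    2.13] F [ 0.7 -0.8  0.1] grip 76.8 0.0
turn [ 0.06 -0.03  0.06] shift [-0.7  0.7 -0.8] | shift now [-0.7  0.7 -0.8]
time_s: 26.63
position: [0.3618, 0.2569, 0.0727]
eef_rot: [2.333, 2.104, 0.0]
force: [-1.8, 0.4, 5.9]
grip_width: 0.0515
gripper_force: 30.7
t 26.63 pos [361.8 256.9  72.7] yaw 84.08 j [ 0.45  0.43 -0.68  0.46 -0.    2.13] F [-1.8  0.4  5.9] grip 51.5 30.7
turn [ 0.02 -0.01  0.08] shift [-0.6  1.1 -1.3] | shift now [-0.6  1.1 -1.3]
```

```bash

python3 - <<'E'
from h import *
D=np.radians
out=[]
for n,f,k in(("top","t7",8),("scene","s7",7)):
    c=pickle.load(open(n+"0.pkl","rb"));c["pixels"]=cv2.imread(f"pics/{f}.png")
    g=(.5072,.0082) if n=="top" else (.5083,.0048)
    for sk in((),(0,2),(1,3)):
        show(n+str(sk),refine(c,[*g,D(-6.4)],box(.055,.102),.028,skip=sk))
    q,_=refine(c,[*g,D(-6.4)],box(.055,.102),.028)
    R=np.array([[np.cos(q[2]),-np.sin(q[2])],[np.sin(q[2]),np.cos(q[2])]])
    P=proj(c,np.c_[np.array(box(.055,.102))@R.T+q[:2],[.028]*4]); m=P.mean(0).astype(int)
    w=c["pixels"][m[1]-25:m[1]+25,m[0]-33:m[0]+33]; w=cv2.resize(w,None,fx=6,fy=6,interpolation=cv2.INTER_CUBIC)
    pp=((P-(m-[33,25])+.5)*6-.5)
    for x in pp: cv2.circle(w,tuple(x.astype(int)),2,(0,0,255),-1)
    out.append(w)
cv2.imwrite("pics/c8.png",np.hstack(out)); print(np.hstack(out).shape)
E
```

```text
top() [506.9   8. ] -6.16 rms px 0.35h.py:29: RuntimeWarning: invalid value encountered in divide
  off=(D*d).sum(1)/D.sum(1)
Traceback (most recent call last):
  File "h.py", line 32, in refine
    r=least_squares(lambda q:((proj(c,W(q,Ls))-ts)*ns).sum(1),q,x_scale=[.1]*3,loss="soft_l1",f_scale=.3); q=r.x
ValueError: Residuals are not finite in the initial point.
```

```bash

python3 - <<'E'
from h import *
D=np.radians
out=[]
for n,f in(("top","t7"),("scene","s7")):
    c=pickle.load(open(n+"0.pkl","rb"));c["pixels"]=cv2.imread(f"pics/{f}.png")
    g=(.5072,.0082) if n=="top" else (.5083,.0048)
    r=refine(c,[*g,D(-6.4)],box(.055,.102),.028);show(n,r);q=r[0]
    R=np.array([[np.cos(q[2]),-np.sin(q[2])],[np.sin(q[2]),np.cos(q[2])]])
    P=proj(c,np.c_[np.array(box(.055,.102))@R.T+q[:2],[.028]*4]); m=P.mean(0).astype(int)
    w=c["pixels"][m[1]-25:m[1]+25,m[0]-33:m[0]+33]; w=cv2.resize(w,None,fx=6,fy=6,interpolation=cv2.INTER_CUBIC)
    pp=((P-(m-[33,25])+.5)*6-.5)
    for x in pp: cv2.circle(w,tuple(x.astype(int)),2,(0,0,255),-1)
    out.append(w)
cv2.imwrite("pics/c8.png",np.hstack(out))
E
```

```text
top [506.9   8. ] -6.16 rms px 0.35
scene [508.2   4.4] -6.8 rms px 0.34
```

View pics/c8.png

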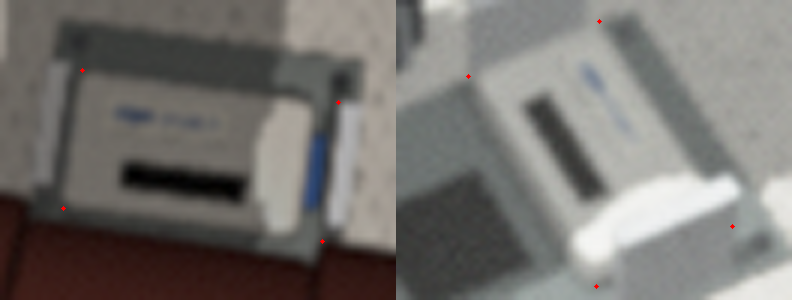

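The crop shows the bare cassette. Its left end is at about x = 72 and its blue tab ends at about x = 327, so the 102 mm includes the tab and the fitted outline is right to about 0.6 mm.

```bash

python3 -m jog '{"rotation":[[0,0,0],[0,0,0],[0,0,0],[0,0,0],[0,0,0],[0,0,0],[0,0,0],[0,0,0]],"offset":[[0,0,-0.005],[0,0,-0.02],[0,0,-0.035],[0,0,-0.035],[0,0,-0.025],[-0.03,0.006,0],[-0.04,0.006,0],[-0.04,0.008,0]],"gripper":[0.5,0.5,0.5,0.5,0.5,0.5,0.5,0.5]}'|grep -E "pos|force:|wid"
python3 -m jog '{"rotation":[[0,0,0],[0,0,0],[0,0,0],[0,0,0.4],[0,0,0],[0,0,0],[0,0,0],[0,0,0],[0,0,0],[0,0,0]],"offset":[[-0.04,0.008,0],[-0.04,0.01,0],[-0.037,0.012,0],[0,0.03,0],[0,0.035,0],[0,0.035,0],[0,0.02,0],[0,0,0],[0,0,0],[0,0,0]],"gripper":[0.5,0.5,0.5,0.5,0.5,0.5,0.5,0.5,0.5,0.5]}' > /dev/null
python3 to.py 508.3 7.6 97.7 83.6
```

```text
position: [0.3699, 0.1447, 0.1932]
force: [1.4, -1.0, -0.1]
grip_width: 0.0518
gripper_force: 32.1
t 28.13 pos [506.   13.1 192.2] yaw 83.69 j [-0.12  0.35 -0.38  0.84  0.    1.56] F [ 0.   0.2 -0.7] grip 51.4 32.1
turn [-0.1  -0.    0.09] shift [-5.2  2.9 94.5] | shift now [-5.2  3.  94.5]
```

```bash

python3 -m jog '{"rotation":[[0,0,0],[0,0,0],[0,0,0],[0,0,0],[0,0,0],[0,0,0]],"offset":[[-0.0052,0.003,0.02],[0,0,0.03],[0,0,0.02],[0,0,0.0],[0,0,0],[0,0,0]],"gripper":[0.5,0.5,0.5,0.5,0.5,0.5]}' >/dev/null
python3 to.py 508.3 7.6 97.7 83.6
```

```text
t 28.63 pos [509.7   7.5 123.7] yaw 83.69 j [-0.13  0.44 -0.46  0.67 -0.    1.55] F [ 1.2  0.3 -1.4] grip 51.6 32.0
turn [0.05 0.   0.09] shift [-0.1 -1.4 26. ] | shift now [-0.1 -1.4 26. ]
```

```bash

python3 -m jog '{"rotation":[[0,0,0],[0,0,0],[0,0,0],[0,0,0],[0,0,0],[0,0,0]],"offset":[[0,-0.0012,0.01],[0,0,0.01],[0,0,0.0035],[0,0,0.0],[0,0,0],[0,0,0]],"gripper":[0.5,0.5,0.5,0.5,0.5,0.5]}' >/dev/null
python3 to.py 508.3 7.6 97.7 83.6
python3 -m jog '{"rotation":[[0,0,0],[0,0,0],[0,0,0]],"offset":[[0,0,0.0015],[0,0,0.0],[0,0,0]],"gripper":[0.5,0.5,0.5]}' | grep -E "pos|force:|wid"
```

```text
t 29.13 pos [508.8   7.5  99.4] yaw 83.68 j [-0.13  0.47 -0.48  0.61  0.    1.55] F [ 0.4 -1.   0.4] grip 51.3 32.1
turn [0.03 0.   0.08] shift [ 0.1 -0.5  1.7] | shift now [ 0.1 -0.5  1.7]
position: [0.5089, 0.0075, 0.0978]
force: [0.8, 0.2, 2.5]
grip_width: 0.0518
gripper_force: 32.4
```

```bash

python3 -m jog '{"rotation":[[0,0,0],[0,0,0],[0,0,0],[0,0,0],[0,0,0],[0,0,0],[0,0,0],[0,0,0],[0,0,0],[0,0,0]],"offset":[[0,0,0],[0,0,0],[0,0,0],[0,0,0],[0,0,-0.005],[0,0,-0.02],[0,0,-0.035],[0,0,-0.03],[0,-0.035,-0.01],[0,-0.035,0]],"gripper":[0.6,0.7,0.8,0.9,1,1,1,1,1,1]}'|grep -E "pos|force:|wid"
python3 -m jog '{"rotation":[[0,0,0],[0,0,0],[0,0,0],[0,0,0],[0,0,0]],"offset":[[0,-0.035,0],[0,-0.035,0],[0,-0.01,0],[0,0,0],[0,0,0]],"gripper":[1,1,1,1,1]}'|grep -E "pos|force:|wid"
python3 - <<'E'
from h import *
from cell import snapshot
D=np.radians
t=snapshot("top");cv2.imwrite("pics/t8.png",t["pixels"])
s=snapshot("scene");cv2.imwrite("pics/s8.png",s["pixels"])
show("top box",refine(t,[.507,.0085,D(-6)],box(.056,.052),.052))
show("top cass",refine(t,[.507,.0085,D(-6)],box(.055,.102),.028))
show("scene box",refine(s,[.508,.005,D(-6)],box(.056,.052),.052))
show("scene cass",refine(s,[.508,.005,D(-6)],box(.055,.102),.028))
show("carton",refine(t,[.4516,.2442,D(-5.5)],box(.045,.045),.071))
show("square",refine(t,[.4465,.0177,D(-6.8)],box(.047,.047),.006))
show("sc square",refine(s,[.4486,.0147,D(-6.8)],box(.047,.047),.006))
a=t["pixels"][225:275,280:350];b=s["pixels"][262:332,280:378]
cv2.imwrite("pics/c9.png",np.hstack([cv2.resize(a,(400,286),interpolation=2),cv2.resize(b,(400,286),interpolation=2)]))
E
```

```text
position: [0.441, 0.0148, 0.2004]
force: [0.4, 1.0, 0.0]
grip_width: 0.0854
gripper_force: 0.0
position: [0.36, 0.0239, 0.1981]
force: [0.5, 0.1, -0.5]
grip_width: 0.085
gripper_force: 0.0
top box [505.1   6.4] -8.21 rms px 0.47
top cass [507.7   7.9] -6.4 rms px 0.29
scene box [506.8   6.7] -6.4 rms px 0.45
scene cass [506.2   3. ] -5.46 rms px 0.48
carton [453.9 243.8] -6.44 rms px 0.14
square [445.6  17.7] -6.58 rms px 0.43
sc square [448.5  14.2] -7.22 rms px 0.2
```

View pics/c9.png

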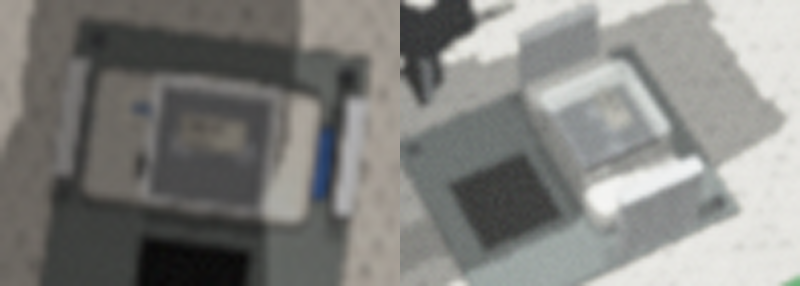

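The box sits on the cassette at left crop (212,145), roughly centred, and the dark square at (195,262) is free. I'll measure the box by its label against its first position.

```bash

python3 - <<'E'
from lab import *
D=np.radians
for n,o in(("top",(.507,.010)),("scene",(.508,.006))):
    c=pickle.load(open(n+"0.pkl","rb"))
    for f,z,dy in(("2",.066,0.002),("3",.066,.002),("8",.052,-.002)):
        c["pixels"]=cv2.imread(f"pics/{n[0]}{f}.png"); p=(o[0],o[1]+dy)
        print(n,f,*lab(c,p,z))
        show("   box hw1.5",refine(c,[*p,D(-6)],box(.056,.052),z,hw=1.5))
c=pickle.load(open("top0.pkl","rb"));k=lambda p:up(p,5.714,280,225)
show("click",fit(c,box(.056,.052),.052,k([(158,76),(281,88),(267,210),(147,200)])))
E
```

```text
top 2 [511.80084206  11.36286776] 82
   box hw1.5 [506.3  12.4] -6.16 rms px 0.3
top 3 [513.48107164  12.36983674] 342
   box hw1.5 [507.2  12.3] -5.93 rms px 0.23
top 8 [491.47221317 -14.7652056 ] 23
   box hw1.5 [505.1   6. ] -7.19 rms px 0.27
scene 2 [517.43205593  16.9081858 ] 219
   box hw1.5 [510.3   9.2] -5.07 rms px 0.22
scene 3 [511.66766775   3.55845572] 31
   box hw1.5 [507.6   9.4] -5.95 rms px 0.2
scene 8 [509.45964522   1.20814768] 32
   box hw1.5 [507.    6.8] -6.85 rms px 0.19
click [506.3   8.9] -4.38 rms px 0.98
```

```bash

python3 - <<'E'
from h import *
def rect(c,x0,y0,z,a,half=.024,m=.0005):
    n=int(2*half/m)+1; v=np.linspace(-half,half,n); X,Y=np.meshgrid(v,v,indexing="ij"); a=np.radians(a)
    P=proj(c,np.c_[(x0+np.cos(a)*X-np.sin(a)*Y).ravel(),(y0+np.sin(a)*X+np.cos(a)*Y).ravel(),np.full(n*n,z)]).reshape(n,n,2).astype(np.float32)
    return cv2.remap(cv2.cvtColor(c["pixels"],cv2.COLOR_BGR2GRAY),P[...,0],P[...,1],cv2.INTER_CUBIC)
def cmp(n,f1,p1,f2,p2,half):
    c=pickle.load(open(n+"0.pkl","rb"));c["pixels"]=cv2.imread(f"pics/{f1}.png");A=rect(c,*p1,half=half)
    c["pixels"]=cv2.imread(f"pics/{f2}.png");B=rect(c,*p2,half=half)
    cc,W=cv2.findTransformECC(A,B,np.eye(2,3,dtype=np.float32),cv2.MOTION_EUCLIDEAN,(3,200,1e-6),None,3)
    k=(A.shape[0]-1)/2; s=W@np.array([k,k,1])-k   # (col=y,row=x)
    print(n,f1,f2,"cc",round(cc,3),"shift in local x,y mm",(s[::-1]*.5).round(2),"rot",np.degrees(np.arctan2(W[1,0],W[0,0])).round(2))
for f in("t0","t2","t3"):
    if f=="t0": 
        import shutil; shutil.copy("pics/top0.png","pics/t0.png")
    for h in(.018,.026): cmp("top",f,(.5068,.0121,.066,-6),"t8",(.5070,.0083,.052,-6),h)
for f in("s2","s3"): cmp("scene",f,(.509,.0093,.066,-6),"s8",(.5092,.0055,.052,-6),.02)
E
```

```text
top t0 t8 cc 0.918 shift in local x,y mm [-2.73  0.5 ] rot 0.04
top t0 t8 cc 0.657 shift in local x,y mm [-2.66  1.7 ] rot 4.61
top t2 t8 cc 0.898 shift in local x,y mm [-2.74  0.52] rot 0.08
top t2 t8 cc 0.662 shift in local x,y mm [-2.66  1.68] rot 4.6
top t3 t8 cc 0.97 shift in local x,y mm [-2.31  1.04] rot 0.93
top t3 t8 cc 0.853 shift in local x,y mm [-2.19  1.52] rot 2.85
scene s2 s8 cc 0.722 shift in local x,y mm [-4.34 -1.09] rot -0.37
scene s3 s8 cc 0.949 shift in local x,y mm [-2.08  1.15] rot 0.71
```

The matching says the box slipped about 2.3 mm towards the front on release. There is plenty of time, so I'll regrip and re-centre it.

```bash

python3 -m jog '{"rotation":[[0,0,0],[0,0,0],[0,0,0],[0,0,0],[0,0,0],[0,0,0],[0,0,0],[0,0,0],[0,0,0],[0,0,0]],"offset":[[0,0.03,0],[0,0.035,0],[0,0.035,0],[0,0.03,0],[0,0.016,0],[0,0,0.03],[0,0,0.03],[0,0,0],[0,0,0],[0,0,0]],"gripper":[1,1,1,1,1,1,1,1,1,1]}' >/dev/null
python3 to.py 506 8 100 83.7
```

```text
t 31.57 pos [505.4   7.8 138.3] yaw 83.67 j [-0.13  0.41 -0.45  0.7   0.    1.55] F [-0.3 -0.7 -0.1] grip 85.5 0.0
turn [ 0.03 -0.   -0.03] shift [ 0.2  0.6 38.3] | shift now [ 0.2  0.6 38.3]
```

```bash

python3 -m jog '{"rotation":[[0,0,0],[0,0,0],[0,0,0]],"offset":[[0,0,0],[0,0,0],[0,0,0]],"gripper":[1,1,1]}' >/dev/null
python3 to.py 506 8 100 83.7
```

```text
t 31.82 pos [505.2   7.9 138.7] yaw 83.68 j [-0.13  0.41 -0.46  0.7  -0.    1.55] F [-0.2  0.1 -0.4] grip 85.5 0.0
turn [ 0.12  0.   -0.02] shift [ 0.2  0.8 38.7] | shift now [ 0.2  0.7 38.7]
```

```bash

python3 -m jog '{"rotation":[[0,0,0],[0,0,0],[0,0,0],[0,0,0],[0,0,0],[0,0,0]],"offset":[[0,0.0007,0.012],[0,0,0.015],[0,0,0.0117],[0,0,0],[0,0,0],[0,0,0]],"gripper":[1,1,1,0.9,0.8,0.75]}' >/dev/null
python3 to.py 506 8 100 83.7
python3 -m jog '{"rotation":[[0,0,0],[0,0,0],[0,0,0],[0,0,0],[0,0,0],[0,0,0],[0,0,0]],"offset":[[0,0,0],[0,0,0],[0,0,0],[0,0,0],[0,0,0],[0,0,0],[0,0,0]],"gripper":[0.7,0.65,0.62,0.58,0.55,0.55,0.55]}' 20 >/dev/null
python3 to.py 506 8 100 83.7
```

```text
t 32.32 pos [505.7   7.8  99.6] yaw 83.68 j [-0.13  0.47 -0.49  0.61  0.    1.55] F [0.2 0.4 0.5] grip 64.3 0.0
turn [ 0.06  0.   -0.02] shift [ 0.2  0.3 -0.4] | shift now [ 0.2  0.3 -0.4]
t 32.9 pos [505.7   7.8  99.4] yaw 83.68 j [-0.13  0.47 -0.49  0.61 -0.    1.55] F [-1.1  0.1  6.2] grip 51.8 20.7
turn [ 0.07  0.   -0.02] shift [ 0.2  0.3 -0.6] | shift now [ 0.2  0.3 -0.6]
```

```bash

python3 -m jog '{"rotation":[[0,0,0],[0,0,0],[0,0,0],[0,0,0],[0,0,0],[0,0,0]],"offset":[[0,0,-0.003],[0,0,0],[-0.0007,0.0029,0],[0,0,0],[0,0,0],[0,0,0]],"gripper":[0.55,0.55,0.55,0.55,0.55,0.55]}' >/dev/null
python3 to.py 508.5 6.8 99.4 83.7
```

```text
t 33.4 pos [507.9   6.8 101.6] yaw 83.68 j [-0.13  0.47 -0.48  0.62  0.    1.55] F [-0.1 -0.8 -0.7] grip 51.5 21.6
turn [-0.02 -0.   -0.02] shift [0.  0.6 2.2] | shift now [0.  0.6 2.2]
```

```bash

python3 -m jog '{"rotation":[[0,0,0],[0,0,0],[0,0,0],[0,0,0],[0,0,0],[0,0,0]],"offset":[[0,0.0006,0],[0,0,0.0012],[0,0,0.0006],[0,0,0],[0,0,0],[0,0,0]],"gripper":[0.55,0.55,0.55,0.55,0.55,0.55]}'|grep -E "pos|force:|wid"
python3 -m jog '{"rotation":[[0,0,0],[0,0,0],[0,0,0]],"offset":[[0,0,0.0006],[0,0,0],[0,0,0]],"gripper":[0.55,0.55,0.55]}'|grep -E "pos|force:|wid"
python3 -m jog '{"rotation":[[0,0,0],[0,0,0],[0,0,0],[0,0,0]],"offset":[[0,0,0],[0,0,0],[0,0,0],[0,0,0]],"gripper":[0.6,0.61,0.62,0.63]}'|grep -E "pos|force:|wid"
python3 -m jog '{"rotation":[[0,0,0],[0,0,0],[0,0,0],[0,0,0]],"offset":[[0,0,0],[0,0,0],[0,0,0],[0,0,0]],"gripper":[0.64,0.65,0.66,0.67]}'|grep -E "pos|force:|wid"
```

```text
position: [0.5085, 0.0068, 0.0999]
force: [-0.4, -0.8, -0.3]
grip_width: 0.0512
gripper_force: 21.6
position: [0.5086, 0.0068, 0.0994]
force: [-1.1, 0.2, 2.0]
grip_width: 0.0515
gripper_force: 21.9
position: [0.5086, 0.0068, 0.0993]
force: [-1.3, -0.1, 0.4]
grip_width: 0.0539
gripper_force: 0.0
position: [0.5086, 0.0068, 0.0993]
force: [0.0, -0.9, 1.0]
grip_width: 0.057
gripper_force: 0.0
```

```bash

python3 -m jog '{"rotation":[[0,0,0],[0,0,0],[0,0,0],[0,0,0],[0,0,0],[0,0,0],[0,0,0],[0,0,0],[0,0,0],[0,0,0]],"offset":[[0,0,0],[0,0,0],[0,0,0],[0,0,-0.005],[0,0,-0.02],[0,0,-0.035],[0,0,-0.03],[0,-0.03,-0.01],[0,-0.035,0],[0,-0.035,0]],"gripper":[0.75,0.85,1,1,1,1,1,1,1,1]}'|grep -E "pos|force:|wid"
python3 -m jog '{"rotation":[[0,0,0],[0,0,0],[0,0,0],[0,0,0]],"offset":[[0,-0.035,0],[0,-0.01,0],[0,0,0],[0,0,0]],"gripper":[1,1,1,1]}'|grep -E "pos|force:|wid"
cat > ecc.py <<'E'
from h import *
def rect(c,x0,y0,z,a,half=.024,m=.0005):
    n=int(2*half/m)+1; v=np.linspace(-half,half,n); X,Y=np.meshgrid(v,v,indexing="ij"); a=np.radians(a)
    P=proj(c,np.c_[(x0+np.cos(a)*X-np.sin(a)*Y).ravel(),(y0+np.sin(a)*X+np.cos(a)*Y).ravel(),np.full(n*n,z)]).reshape(n,n,2).astype(np.float32)
    return cv2.remap(cv2.cvtColor(c["pixels"],cv2.COLOR_BGR2GRAY),P[...,0],P[...,1],cv2.INTER_CUBIC)
def cmp(n,f1,p1,f2,p2,half):
    c=pickle.load(open(n+"0.pkl","rb"));c["pixels"]=cv2.imread(f"pics/{f1}.png");A=rect(c,*p1,half=half)
    c["pixels"]=cv2.imread(f"pics/{f2}.png");B=rect(c,*p2,half=half)
    cc,W=cv2.findTransformECC(A,B,np.eye(2,3,dtype=np.float32),cv2.MOTION_EUCLIDEAN,(3,200,1e-6),None,3)
    k=(A.shape[0]-1)/2; s=W@np.array([k,k,1])-k
    print(n,f1,f2,"cc",round(cc,3),"shift in local x,y mm",(s[::-1]*.5).round(2),"rot",np.degrees(np.arctan2(W[1,0],W[0,0])).round(2))
E
python3 - <<'E'
from ecc import *
from cell import snapshot
D=np.radians
t=snapshot("top");cv2.imwrite("pics/t9.png",t["pixels"])
s=snapshot("scene");cv2.imwrite("pics/s9.png",s["pixels"])
for f in("t3","t8"): 
    z=.066 if f=="t3" else .052
    for h in (.018,.022): cmp("top",f,(.5068,.0121,.066,-6) if f=="t3" else (.507,.0083,.052,-6),"t9",(.5070,.0083,.052,-6),h)
for f in("s3","s8"): cmp("scene",f,(.509,.0093,.066,-6) if f=="s3" else (.5092,.0055,.052,-6),"s9",(.5092,.0055,.052,-6),.02)
for h in(1.5,2.5):
    show("top box",refine(t,[.507,.0085,D(-6)],box(.056,.052),.052,hw=h))
    show("scene box",refine(s,[.508,.005,D(-6)],box(.056,.052),.052,hw=h))
show("top cass",refine(t,[.507,.0085,D(-6)],box(.055,.102),.028))
show("scene cass",refine(s,[.508,.005,D(-6)],box(.055,.102),.028))
E
```

```text
position: [0.4088, 0.0178, 0.2003]
force: [-0.9, 0.6, 0.0]
grip_width: 0.0857
gripper_force: 0.0
position: [0.3651, 0.0227, 0.2]
force: [0.0, -0.1, 0.2]
grip_width: 0.0854
gripper_force: 0.0
top t3 t9 cc 0.968 shift in local x,y mm [-2.47  0.31] rot 0.97
top t3 t9 cc 0.949 shift in local x,y mm [-2.48  0.29] rot 1.25
top t8 t9 cc 0.917 shift in local x,y mm [-0.18 -0.71] rot -0.05
top t8 t9 cc 0.938 shift in local x,y mm [-0.1  -0.67] rot -0.3
scene s3 s9 cc 0.951 shift in local x,y mm [-2.21  0.64] rot 0.72
scene s8 s9 cc 0.979 shift in local x,y mm [-0.11 -0.46] rot 0.06
top box [505.1   7.1] -11.08 rms px 0.35
scene box [506.3   6.2] -7.17 rms px 0.14
top box [505.    6.3] -8.75 rms px 0.54
scene box [506.1   6. ] -7.14 rms px 0.43
top cass [507.7   7.9] -6.32 rms px 0.29
scene cass [506.4   6.6] -5.27 rms px 0.67
```

```bash

python3 - <<'E'
from ecc import *
from scipy.ndimage import gaussian_filter1d as gf
def prof(n,f,p,half=.036,yh=.02,ax=0):
    c=pickle.load(open(n+"0.pkl","rb"));c["pixels"]=cv2.imread(f"pics/{f}.png");A=rect(c,*p,half=half,m=.001).astype(float)
    k=A.shape[0]//2; w=int(yh*1000)
    m=A[:,k-w:k+w+1].mean(1) if ax==0 else A[k-w:k+w+1].mean(0)
    return m.round().astype(int)
for nm,a in(("box rack t3 z66",("top","t3",(.5068,.0121,.066,-6))),("box mat t5 z27",("top","t5",(.3608,.256,.027,-6.5))),("box mat s5",("scene","s5",(.3615,.251,.027,-6.5))),("box now t9",("top","t9",(.5046,.0087,.052,-6.3))),("cass t7",("top","t7",(.5072,.0082,.028,-6.3)))):
    print(nm);print(*prof(*a))
print("case t5 x-profile left of label / right / y");
c=("top","t5",(.5063,.0104,.042,-5.6))
from ecc import *
cc=pickle.load(open("top0.pkl","rb"));cc["pixels"]=cv2.imread("pics/t5.png");A=rect(cc,*c[2],half=.04,m=.001).astype(float)
print(*A[:,10:20].mean(1).astype(int));print(*A[:,60:72].mean(1).astype(int));print("label rows",*A[:,34:46].mean(1).astype(int));print("y",*A[20:30].mean(0).astype(int));print("y label",*A[36:44].mean(0).astype(int))
E
```

```text
box rack t3 z66
55 52 50 50 52 56 61 67 74 82 89 95 97 95 90 83 78 76 75 75 76 76 76 76 76 76 76 76 76 76 78 79 82 85 88 91 94 96 97 97 96 94 92 90 90 90 89 88 85 81 78 76 75 74 75 77 82 89 99 110 118 122 119 110 96 81 68 61 59 59 60 60 60
box mat t5 z27
94 82 74 70 68 67 69 76 86 98 107 111 108 100 90 82 76 74 74 74 75 75 75 75 75 75 75 74 75 75 78 82 88 94 100 105 108 109 108 105 103 101 100 100 97 94 88 83 78 75 74 74 74 73 74 76 82 90 99 107 109 106 97 85 72 62 57 58 61 64 66 67 67
box mat s5
138 138 137 135 134 134 137 145 158 170 179 181 177 170 163 158 154 152 152 153 153 153 153 153 153 153 153 153 154 155 157 159 163 167 172 176 180 182 183 182 180 178 177 175 174 172 169 164 159 155 152 150 151 153 159 166 176 187 196 200 198 188 171 148 126 106 90 79 71 64 58 55 53
box now t9
60 59 57 53 50 47 48 52 59 71 83 92 96 95 89 82 77 75 74 74 75 75 75 75 75 75 75 75 75 76 77 78 81 84 87 90 93 95 96 96 95 94 91 90 89 89 89 87 84 80 77 75 74 73 74 76 81 88 98 109 117 120 117 108 94 78 66 60 58 58 59 60 60
cass t7
24 31 39 46 51 55 57 61 67 77 87 96 103 108 110 109 104 96 83 66 49 32
[... 817 characters left out ...]
 96 98 98 101 104 107 108 106 102 96 93 94 98 104 107 104 97 81 61 41 24 14 9 10 11 10 12 17 25 39 51 62 68 70 69 65 62 61 60 60 60 61 60 60 60 60 59 58
y 160 166 169 164 147 125 95 67 44 28 23 21 23 26 25 24 23 23 21 20 20 20 20 20 21 21 21 21 22 22 22 22 21 20 20 20 20 21 21 22 21 21 19 18 19 21 22 22 21 21 21 21 21 22 21 22 22 23 23 21 20 17 16 15 15 14 13 12 11 10 7 8 16 29 49 70 88 102 106 109 109
y label 162 168 170 161 144 120 89 63 39 28 24 24 28 28 26 23 19 23 35 52 73 89 102 106 108 108 107 108 108 109 111 111 109 106 103 101 100 101 103 104 106 106 103 101 100 99 99 100 100 100 101 101 100 100 100 101 103 104 103 96 84 70 50 34 22 17 16 16 17 15 12 14 21 34 54 73 90 99 104 107 107
```

Both cameras agree that the box sits about 2.3 mm to the front of the cassette's centre, and also that it didn't slip. I'll regrip it and shift it +2.3 mm in x.

```bash

python3 -m jog '{"rotation":[[0,0,0],[0,0,0],[0,0,0],[0,0,0],[0,0,0],[0,0,0],[0,0,0],[0,0,0],[0,0,0],[0,0,0]],"offset":[[0,0.03,0],[0,0.035,0],[0,0.035,0],[0,0.03,0],[0,0.0145,0],[0,0,0.03],[0,0,0.03],[0,0,0],[0,0,0],[0,0,0]],"gripper":[1,1,1,1,1,1,1,1,1,1]}' >/dev/null
python3 -m jog '{"rotation":[[0,0,0],[0,0,0]],"offset":[[0,0,0],[0,0,0]],"gripper":[1,1]}' >/dev/null
python3 to.py 508.6 6.8 99.8 83.7
```

```text
t 37.08 pos [509.1   6.7 140.9] yaw 83.68 j [-0.13  0.42 -0.44  0.71  0.    1.55] F [-0.1 -0.1  1.1] grip 85.4 0.0
turn [ 0.15  0.   -0.02] shift [ 0.  -0.5 41.1] | shift now [ 0.  -0.6 41.1]
```

```bash

python3 -m jog '{"rotation":[[0,0,0],[0,0,0],[0,0,0],[0,0,0],[0,0,0],[0,0,0]],"offset":[[0,-0.0005,0.014],[0,0,0.015],[0,0,0.012],[0,0,0],[0,0,0],[0,0,0]],"gripper":[1,1,1,0.9,0.8,0.75]}' >/dev/null
python3 -m jog '{"rotation":[[0,0,0],[0,0,0],[0,0,0],[0,0,0],[0,0,0],[0,0,0],[0,0,0]],"offset":[[0,0,0],[0,0,0],[0,0,0],[0,0,0],[0,0,0],[0,0,0],[0,0,0]],"gripper":[0.7,0.65,0.62,0.58,0.55,0.55,0.55]}' 20 >/dev/null
python3 to.py 510.9 6.0 99.4 83.7
python3 -m jog '{"rotation":[[0,0,0],[0,0,0],[0,0,0],[0,0,0],[0,0,0],[0,0,0]],"offset":[[0,0,-0.003],[0,0,0],[-0.0006,0.0024,0],[0,0,0],[0,0,0],[0,0,0]],"gripper":[0.55,0.55,0.55,0.55,0.55,0.55]}' >/dev/null
python3 to.py 510.9 6.0 99.4 83.7
```

```text
t 38.17 pos [508.    6.8  99. ] yaw 83.68 j [-0.13  0.47 -0.49  0.61  0.    1.55] F [-0.3  0.1  6.2] grip 51.6 20.6
turn [ 0.07  0.   -0.02] shift [-0.5  2.9 -0.4] | shift now [-0.5  2.9 -0.4]
t 38.67 pos [509.8   6.  101.2] yaw 83.67 j [-0.13  0.47 -0.48  0.62  0.    1.55] F [-0.1 -0.8 -0.1] grip 51.5 21.6
turn [-0.02 -0.   -0.03] shift [0.1 1.1 1.8] | shift now [0.1 1.1 1.8]
```

```bash

python3 -m jog '{"rotation":[[0,0,0],[0,0,0],[0,0,0],[0,0,0],[0,0,0],[0,0,0]],"offset":[[0,0.0011,0],[0,0,0.0012],[0,0,0.0006],[0,0,0],[0,0,0],[0,0,0]],"gripper":[0.55,0.55,0.55,0.55,0.55,0.55]}'|grep -E "pos|force:|wid"
python3 -m jog '{"rotation":[[0,0,0],[0,0,0],[0,0,0]],"offset":[[0,0,0.0005],[0,0,0],[0,0,0]],"gripper":[0.55,0.55,0.55]}'|grep -E "pos|force:|wid"
python3 -m jog '{"rotation":[[0,0,0],[0,0,0],[0,0,0],[0,0,0],[0,0,0],[0,0,0],[0,0,0],[0,0,0]],"offset":[[0,0,0],[0,0,0],[0,0,0],[0,0,0],[0,0,0],[0,0,0],[0,0,0],[0,0,0]],"gripper":[0.6,0.61,0.62,0.63,0.64,0.65,0.66,0.67]}'|grep -E "pos|force:|wid"
python3 -m jog '{"rotation":[[0,0,0],[0,0,0],[0,0,0],[0,0,0],[0,0,0],[0,0,0],[0,0,0],[0,0,0],[0,0,0],[0,0,0]],"offset":[[0,0,0],[0,0,0],[0,0,0],[0,0,-0.005],[0,0,-0.02],[0,0,-0.035],[0,0,-0.03],[0,-0.03,-0.01],[0,-0.035,0],[0,-0.035,0]],"gripper":[0.75,0.85,1,1,1,1,1,1,1,1]}'>/dev/null
python3 -m jog '{"rotation":[[0,0,0],[0,0,0],[0,0,0],[0,0,0]],"offset":[[0,-0.035,0],[0,-0.01,0],[0,0,0],[0,0,0]],"gripper":[1,1,1,1]}'|grep -E "pos|force:|wid"
python3 - <<'E'
from ecc import *
from cell import snapshot
D=np.radians
t=snapshot("top");cv2.imwrite("pics/t10.png",t["pixels"])
s=snapshot("scene");cv2.imwrite("pics/s10.png",s["pixels"])
cmp("top","t3",(.5068,.0121,.066,-6),"t10",(.5070,.0083,.052,-6),.02)
cmp("top","t9",(.507,.0083,.052,-6),"t10",(.5070,.0083,.052,-6),.02)
cmp("scene","s3",(.509,.0093,.066,-6),"s10",(.5092,.0055,.052,-6),.02)
cmp("scene","s9",(.5092,.0055,.052,-6),"s10",(.5092,.0055,.052,-6),.02)
show("top cass",refine(t,[.507,.0085,D(-6)],box(.055,.102),.028))
show("scene cass",refine(s,[.508,.005,D(-6)],box(.055,.102),.028))
show("carton",refine(t,[.4539,.2438,D(-6.4)],box(.045,.045),.071))
E
python3 to.py 454.7 242.5 200 173.6
```

```text
position: [0.5109, 0.0059, 0.0995]
force: [-0.4, 0.2, -0.6]
grip_width: 0.0514
gripper_force: 21.6
position: [0.511, 0.0059, 0.099]
force: [0.7, 0.3, 0.3]
grip_width: 0.0513
gripper_force: 21.7
position: [0.511, 0.0059, 0.099]
force: [-0.3, 0.3, -0.2]
grip_width: 0.0572
gripper_force: 0.0
position: [0.3675, 0.0218, 0.1997]
force: [0.5, 0.4, -0.2]
grip_width: 0.0852
gripper_force: 0.0
top t3 t10 cc 0.958 shift in local x,y mm [-0.03 -0.31] rot 1.11
top t9 t10 cc 0.989 shift in local x,y mm [ 2.44 -0.55] rot 0.06
scene s3 s10 cc 0.955 shift in local x,y mm [-0.03 -0.2 ] rot 0.85
scene s9 s10 cc 0.931 shift in local x,y mm [ 2.22 -0.78] rot 0.3
top cass [509.    7.8] -6.42 rms px 0.36
scene cass [508.7  11.9] -7.47 rms px 1.0
carton [453.8 243.8] -6.59 rms px 0.16
t 41.35 pos [368.5  21.6 199.5] yaw 83.67 j [-0.14  0.1  -0.7   0.77 -0.    1.54] F [ 1.2 -0.8 -0.4] grip 85.3 0.0
turn [ 8.000e-02  9.000e-02 -8.993e+01] shift [-61.1 229.1  -0.5] | shift now [229.   61.4  -0.4]
```

```bash

python3 - <<'E'
from ecc import *
for a,b in(("t7","t8"),("t7","t9"),("t7","t10"),("t9","t10")):
  for p in((.5116,.048,.028,-6.3),(.5034,-.028,.028,-6.3)):
    try: cmp("top",a,p,b,p,.02 if p[1]<0 else .016)
    except Exception as e: print("fail")
for a,b in(("s9","s10"),("s7","s10")):
  try: cmp("scene",a,(.504,-.0315,.028,-6.3),b,(.504,-.0315,.028,-6.3),.016)
  except Exception as e: print("fail")
E
```

```text
top t7 t8 cc 0.682 shift in local x,y mm [0.56 0.6 ] rot 4.53
top t7 t8 cc 0.902 shift in local x,y mm [-1.01 -0.23] rot 0.9
top t7 t9 cc 0.733 shift in local x,y mm [-0.06  0.95] rot 5.93
top t7 t9 cc 0.909 shift in local x,y mm [-1.38 -0.32] rot 0.52
top t7 t10 cc 0.757 shift in local x,y mm [0.82 0.92] rot 6.15
top t7 t10 cc 0.902 shift in local x,y mm [-0.62 -0.37] rot 0.71
top t9 t10 cc 0.981 shift in local x,y mm [ 0.36 -0.06] rot 0.24
top t9 t10 cc 0.99 shift in local x,y mm [ 0.19 -0.04] rot -0.31
scene s9 s10 cc 0.988 shift in local x,y mm [ 0.39 -0.22] rot -0.7
scene s7 s10 cc 0.939 shift in local x,y mm [-15.69  -1.96] rot -4.66
```

```bash

python3 -m jog '{"rotation":[[0,0,-7],[0,0,-7],[0,0,-7],[0,0,-7],[0,0,-7],[0,0,-7],[0,0,-7],[0,0,-7],[0,0,-7],[0,0,-7]],"offset":[[0,0,0],[0,0,0],[0,0,0],[0,0,0],[0,0,0],[0,0,0],[0,0,0],[0,0,0],[0,0,0],[0,0,0]],"gripper":[1,1,1,1,1,1,1,1,1,1]}' >/dev/null
python3 -m jog '{"rotation":[[0,0,-7],[0,0,-7],[0,0,-6],[0,0,0],[0,0,0],[0,0,0],[0,0,0],[0,0,0]],"offset":[[0,0,0],[0,0,0],[0,0,0],[0.004,0.03,0],[0.004,0.038,0],[0.004,0.038,0],[0.004,0.038,0],[0.004,0.035,0]],"gripper":[1,1,1,1,1,1,1,1]}' >/dev/null
python3 -m jog '{"rotation":[[0,0,0],[0,0,0],[0,0,0],[0,0,0],[0,0,0],[0,0,0]],"offset":[[-0.027,0.017,0],[-0.027,0.017,0],[-0.027,0.017,0],[0,0,0.03],[0,0,0],[0,0,0]],"gripper":[1,1,1,1,1,1]}' >/dev/null
python3 to.py 454.7 242.4 100.3 173.5
```

```text
t 43.35 pos [452.5 243.7 167.6] yaw 173.68 j [ 0.35  0.39 -0.39  0.79  0.    0.46] F [-1.2 -0.9 -0.6] grip 85.4 0.0
turn [-0.1  -0.2   0.18] shift [-2.3 -1.  67.3] | shift now [-2.6 -0.9 67.3]
```

```bash

python3 -m jog '{"rotation":[[0,0,0.15],[0,0,0],[0,0,0],[0,0,0],[0,0,0],[0,0,0]],"offset":[[-0.0023,-0.001,0.02],[0,0,0.025],[0,0,0.017],[0,0,0.005],[0,0,0],[0,0,0]],"gripper":[1,1,1,1,1,1]}' >/dev/null
python3 to.py 454.7 242.4 100.3 173.5
python3 -m jog '{"rotation":[[0,0,0],[0,0,0],[0,0,0],[0,0,0],[0,0,0],[0,0,0],[0,0,0],[0,0,0]],"offset":[[0,0,0],[0,0,0],[0,0,0],[0,0,0],[0,0,0],[0,0,0],[0,0,0],[0,0,0]],"gripper":[0.75,0.65,0.58,0.54,0.5,0.45,0.45,0.45]}' 25 >/dev/null
python3 to.py 454.7 242.4 100.3 173.5
```

```text
t 43.85 pos [455.5 242.6 103.1] yaw 173.52 j [ 0.35  0.48 -0.46  0.63  0.    0.46] F [0.1 0.2 0.5] grip 85.3 0.0
turn [0.02 0.04 0.02] shift [ 0.8 -0.3  2.8] | shift now [ 0.8 -0.3  2.8]
t 44.52 pos [455.4 242.7 102.7] yaw 173.53 j [ 0.35  0.48 -0.46  0.63  0.    0.46] F [-1.  -0.2  7.1] grip 44.9 25.7
turn [0.03 0.05 0.03] shift [ 0.6 -0.4  2.4] | shift now [ 0.6 -0.4  2.4]
```

```bash

python3 -m jog '{"rotation":[[0,0,0],[0,0,0],[0,0,0],[0,0,0],[0,0,0],[0,0,0],[0,0,0],[0,0,0]],"offset":[[0,0,-0.01],[0,0,-0.025],[0,0,-0.035],[0,0,-0.025],[0.027,-0.0155,0],[0.027,-0.0155,0],[0.027,-0.0155,0],[-0.004,-0.03,0]],"gripper":[0.45,0.45,0.45,0.45,0.45,0.45,0.45,0.45]}'|grep -E "pos|force:|wid"
python3 -m jog '{"rotation":[[0,0,0],[0,0,0],[0,0,0],[0,0,0],[0,0,0],[0,0,0],[0,0,0.3],[0,0,0],[0,0,0],[0,0,0]],"offset":[[-0.004,-0.034,0],[-0.004,-0.034,0],[-0.004,-0.034,0],[-0.004,-0.032,0],[-0.026,-0.006,0],[-0.026,-0.006,0],[-0.0255,-0.0055,0],[0,0,0],[0,0,0],[0,0,0]],"gripper":[0.45,0.45,0.45,0.45,0.45,0.45,0.45,0.45,0.45,0.45]}'|grep -E "force:|wid"
python3 to.py 447.3 14.4 105.7 173.2
```

```text
position: [0.3647, 0.1759, 0.1972]
force: [1.8, -0.3, -0.5]
grip_width: 0.0448
gripper_force: 25.9
force: [-0.8, 0.3, -0.8]
grip_width: 0.0446
gripper_force: 26.1
t 46.02 pos [444.9  14.3 197.1] yaw 173.23 j [-0.13  0.24 -0.53  0.8   0.   -0.01] F [-0.8  0.3 -0.8] grip 44.6 26.1
turn [ 0.01 -0.07  0.03] shift [-2.4  0.4 91.4] | shift now [-2.5  0.4 91.4]
```

```bash

python3 -m jog '{"rotation":[[0,0,0],[0,0,0],[0,0,0],[0,0,0],[0,0,0],[0,0,0],[0,0,0],[0,0,0]],"offset":[[-0.0024,0.0004,0.02],[0,0,0.03],[0,0,0.025],[0,0,0.01],[0,0,0],[0,0,0],[0,0,0],[0,0,0]],"gripper":[0.45,0.45,0.45,0.45,0.45,0.45,0.45,0.45]}'>/dev/null
python3 to.py 447.3 14.4 105.7 173.2
```

```text
t 46.68 pos [448.7  14.3 113.2] yaw 173.24 j [-0.13  0.36 -0.63  0.58  0.   -0.01] F [ 0.4 -0.8 -1.6] grip 44.6 26.1
turn [-0.    0.11  0.04] shift [ 1.4 -0.1  7.5] | shift now [ 1.4 -0.1  7.5]
```

```bash

python3 -m jog '{"rotation":[[0,0,0],[0,0,0],[0,0,0],[0,0,0],[0,0,0],[0,0,0],[0,0,0]],"offset":[[0.0014,0,0],[0,0,0.003],[0,0,0.002],[0,0,0.0015],[0,0,0],[0,0,0],[0,0,0]],"gripper":[0.45,0.45,0.45,0.45,0.45,0.45,0.45]}'|grep -E "pos|force:"
python3 -m jog '{"rotation":[[0,0,0],[0,0,0],[0,0,0]],"offset":[[0,0,0.001],[0,0,0],[0,0,0]],"gripper":[0.45,0.45,0.45]}'|grep -E "pos|force:"
python3 to.py 447.3 14.4 105.7 173.2
```

```text
position: [0.4468, 0.0144, 0.1056]
force: [-1.4, 0.5, 5.1]
gripper_force: 26.5
position: [0.4468, 0.0144, 0.1055]
force: [-5.8, 0.1, 23.4]
gripper_force: 28.7
t 47.52 pos [446.8  14.4 105.5] yaw 173.23 j [-0.13  0.37 -0.64  0.56 -0.   -0.01] F [-5.8  0.1 23.4] grip 45.1 28.7
turn [-0.01  0.03  0.03] shift [-0.5  0.1 -0.2] | shift now [-0.5  0.1 -0.2]
```

```bash

python3 -m jog '{"rotation":[[0,0,0],[0,0,0],[0,0,0],[0,0,0],[0,0,0],[0,0,0],[0,0,0],[0,0,0],[0,0,0],[0,0,0]],"offset":[[0,0,-0.001],[0,0,0],[0,0,0],[0,0,0],[0,0,0],[0,0,0],[0,0,-0.005],[0,0,-0.02],[0,0,-0.035],[0,0,-0.035]],"gripper":[0.45,0.53,0.56,0.6,0.8,1,1,1,1,1]}'|grep -E "pos|force:|wid"
python3 -m jog '{"rotation":[[0,0,0],[0,0,0],[0,0,0],[0,0,0],[0,0,0],[0,0,0],[0,0,0],[0,0,0],[0,0,0]],"offset":[[0.03,-0.02,0],[0.03,-0.03,0],[0.02,-0.035,0],[0.01,-0.04,0],[0,-0.04,0],[0,-0.04,0],[0,-0.04,0],[0,0,0],[0,0,0]],"gripper":[1,1,1,1,1,1,1,1,1]}'|grep -E "pos|force:|wid"
python3 - <<'E'
from ecc import *
from cell import snapshot
D=np.radians
t=snapshot("top");cv2.imwrite("pics/t11.png",t["pixels"])
s=snapshot("scene");cv2.imwrite("pics/s11.png",s["pixels"])
show("top carton",refine(t,[.4463,.0175,D(-6.8)],box(.045,.045),.074))
show("scene carton",refine(s,[.448,.0142,D(-6.8)],box(.045,.045),.074))
show("top rack",refine(t,[.482,.0132,D(-7)],box(.15,.125),.006))
cmp("top","t0",(.4459,.0166,.074,-5.4),"t11",(.4459,.0166,.074,-5.4),.018)
cmp("top","t3",(.5068,.0121,.066,-6),"t11",(.5070,.0083,.052,-6),.02)
cmp("top","t7",(.4505,-.2338,.025,-4),"t11",(.4505,-.2338,.025,-4),.03)
c=fit(t,[(0,0)]*2,.052,[proj(t,[[.602,-.118,.052]])[0]]*2)
a=cv2.resize(t["pixels"][225:295,280:380],(400,280),interpolation=2);b=cv2.resize(s["pixels"][255:355,260:400],(400,286),interpolation=2)[:280]
d=cv2.resize(t["pixels"][190:310,290:460],(400,282),interpolation=2)[:280];e=cv2.resize(s["pixels"][240:450,260:560],(400,280),interpolation=2)
cv2.imwrite("pics/c11.png",np.vstack([np.hstack([a,b]),np.hstack([d,e])]))
E
```

```text
position: [0.4457, 0.0145, 0.2013]
force: [1.7, -0.7, -1.0]
grip_width: 0.0852
gripper_force: 0.0
position: [0.3287, -0.2197, 0.2008]
force: [0.0, 0.8, -0.9]
grip_width: 0.0853
gripper_force: 0.0
top carton [445.6  15.7] -6.94 rms px 0.26
scene carton [447.5  19.2] -6.57 rms px 0.64
top rack [482.4  13.4] -6.49 rms px 0.33Traceback (most recent call last):
  File "<stdin>", line 9, in <module>
  File "ecc.py", line 9, in cmp
    cc,W=cv2.findTransformECC(A,B,np.eye(2,3,dtype=np.float32),cv2.MOTION_EUCLIDEAN,(3,200,1e-6),None,3)
         ~~~~~~~~~~~~~~~~~~~~^^^^^^^^^^^^^^^^^^^^^^^^^^^^^^^^^^^^^^^^^^^^^^^^^^^^^^^^^^^^^^^^^^^^^^^^^^^
cv2.error: OpenCV(4.12.0) /io/opencv/modules/video/src/ecc.cpp:589: error: (-7:Iterations do not converge) The algorithm stopped before its convergence. The correlation is going to be minimized. Images may be uncorrelated or non-overlapped in function 'findTransformECC'
```

```bash

python3 - <<'E'
from ecc import *
D=np.radians
def C(n,f):
    c=pickle.load(open(n+"0.pkl","rb"));c["pixels"]=cv2.imread(f"pics/{f}.png");return c
s=C("scene","s11");t=C("top","t11")
for hw in(1.5,2.5): show("scene base L",refine(s,[.4485,.0145,D(-6.8)],box(.045,.045),.006,skip=(0,3),hw=hw))
for y in(.0145,.012,.010): show("scene top",refine(s,[.4475,y,D(-6.8)],box(.045,.045),.074,hw=2.5))
show("scene rack",refine(s,[.483,.008,D(-7)],box(.15,.125),.006))
for n,a,b,p,h in(("top","t3","t11",(.5068,.0121,.066,-6),.02),("top","t7","t11",(.4505,-.2338,.025,-4),.03),("top","t10","t11",(.507,.0083,.052,-6),.02)):
    try: cmp(n,a,p,b,(.5070,.0083,.052,-6) if a=="t3" else p,h)
    except Exception: print("fail")
print("camera",(-s["R"].T@s["t"]).round(2),(-t["R"].T@t["t"]).round(2))
T,S=t["pixels"],s["pixels"]
r=lambda i,y0,y1,x0,x1:cv2.resize(i[y0:y1,x0:x1],(400,280),interpolation=2)
cv2.imwrite("pics/c11.png",np.vstack([np.hstack([r(T,225,295,280,380),r(S,265,335,270,370)]),np.hstack([r(T,190,302,300,460),r(S,250,439,270,540)])]))
E
```

```text
scene base L [449.3  15.7] -1.37 rms px 0.36
scene base L [450.   19.9] -4.79 rms px 0.73
scene top [447.4  19.3] -6.9 rms px 0.63
scene top [447.7  17.7] -5.32 rms px 0.58
scene top [447.1  10.2] -0.83 rms px 0.62
scene rack [483.6   5.9] -8.4 rms px 0.56
top t3 t11 cc 0.948 shift in local x,y mm [0.32 0.1 ] rot 1.63
top t7 t11 cc 0.992 shift in local x,y mm [ 0.09 -0.06] rot -0.51
top t10 t11 cc 0.956 shift in local x,y mm [0.31 0.38] rot 0.14
camera [ 0.14 -0.51  0.98] [0.38 0.02 1.19]
```

View pics/c11.png

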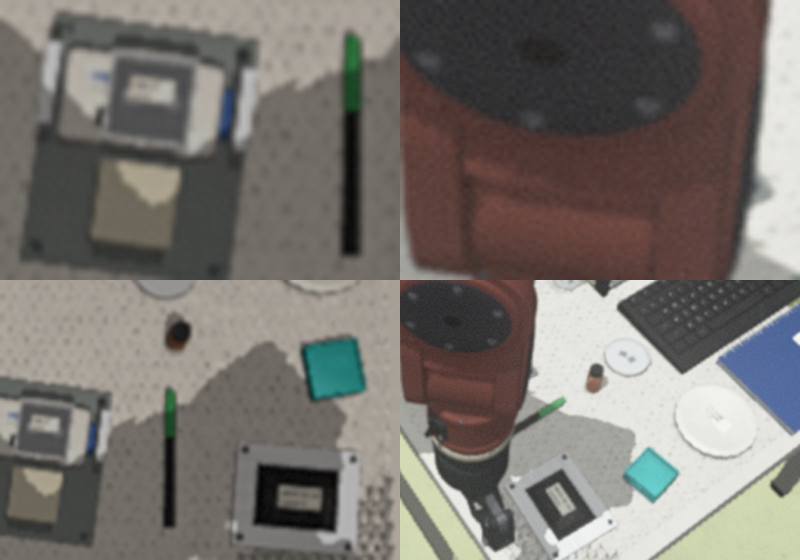

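The top views show the box on the cassette at (150,95), the carton upright at (137,203) on its square, the case on the pad and the vial standing at (178,335 lower-left). The arm blocks the scene camera, so I'll move it aside and check the carton with that camera.

```bash

python3 -m jog '{"rotation":[[0,0,0],[0,0,0],[0,0,0],[0,0,0],[0,0,0],[0,0,0],[0,0,0],[0,0,0],[0,0,0],[0,0,0]],"offset":[[0,0.03,0],[0,0.038,0],[0,0.038,0],[0,0.038,0],[0,0.038,0],[0,0.038,0],[0,0.038,0],[0,0.038,0],[0,0.038,0],[0,0.03,0]],"gripper":[1,1,1,1,1,1,1,1,1,1]}'|grep -E "pos|force:"
python3 -m jog '{"rotation":[[0,0,0],[0,0,0],[0,0,0]],"offset":[[0,0.02,0],[0,0,0],[0,0,0]],"gripper":[1,1,1]}'|grep -E "pos|force:"
python3 - <<'E'
from ecc import *
from cell import snapshot
D=np.radians
t=snapshot("top");cv2.imwrite("pics/t12.png",t["pixels"])
s=snapshot("scene");cv2.imwrite("pics/s12.png",s["pixels"])
show("top carton",refine(t,[.4463,.0165,D(-6.8)],box(.045,.045),.074))
show("top carton",refine(t,[.4463,.0165,D(-6.8)],box(.045,.045),.074,hw=1.75))
for y in(.0145,.0115):
  for hw in(2,3): show("scene carton top",refine(s,[.4475,y,D(-6.8)],box(.045,.045),.074,hw=hw))
for hw in(1.5,2.5):show("scene base L",refine(s,[.4485,.0145,D(-6.8)],box(.045,.045),.006,skip=(0,3),hw=hw))
show("scene rack",refine(s,[.483,.008,D(-7)],box(.15,.125),.006))
show("top rack",refine(t,[.482,.013,D(-7)],box(.15,.125),.006))
g=refine(s,[.4475,.013,D(-6.8)],box(.045,.045),.074,hw=2.5)
c=pickle.load(open("scene0.pkl","rb"))
cmp("scene","s3",(.509,.0093,.066,-6),"s12",(.5092,.0055,.052,-6),.02)
cmp("top","t3",(.5068,.0121,.066,-6),"t12",(.5070,.0083,.052,-6),.02)
for n,f in(("scene","s1"),): 
    c["pixels"]=cv2.imread("pics/s1.png")
    for y in(.0145,.0115): show("orig scene carton",refine(c,[.4475,y,D(-5.5)],box(.045,.045),.074,hw=2))
    show("orig base L",refine(c,[.4485,.0145,D(-5.5)],box(.045,.045),.006,skip=(0,3),hw=1.5))
E
```

```text
position: [0.3706, 0.1475, 0.2008]
force: [0.6, -0.8, 0.9]
gripper_force: 0.0
position: [0.3731, 0.1652, 0.2005]
force: [-0.0, -0.7, -0.3]
gripper_force: 0.0
top carton [445.7  15.7] -7.03 rms px 0.22
top carton [445.7  15.7] -6.97 rms px 0.18
scene carton top [446.9  12.5] -7.4 rms px 0.32
scene carton top [446.7  12.3] -7.1 rms px 0.5
scene carton top [446.9  12.5] -7.39 rms px 0.32
scene carton top [446.7  12.3] -7.1 rms px 0.5
scene base L [450.5  13. ] -9.58 rms px 0.15
scene base L [451.2  12.7] -9.61 rms px 0.24
scene rack [483.1   9.1] -6.23 rms px 0.51
top rack [482.3  12.8] -7.27 rms px 0.43
scene s3 s12 cc 0.705 shift in local x,y mm [1.58 1.71] rot 2.26
top t3 t12 cc 0.949 shift in local x,y mm [0.33 0.11] rot 1.79
orig scene carton [448.3  10.8] -7.1 rms px 0.5
orig scene carton [448.4  10.7] -7.61 rms px 0.5
orig base L [449.   16.1] -3.76 rms px 0.08
```

Both cameras put the carton about 1 mm in x and 1.6 mm in y off its square. I'll correct it.

```bash

python3 -m jog '{"rotation":[[0,0,0],[0,0,0],[0,0,0],[0,0,0],[0,0,0],[0,0,0],[0,0,0],[0,0,0],[0,0,0]],"offset":[[0,-0.036,0],[-0.018,-0.035,0],[-0.024,-0.035,0],[-0.025,-0.035,0],[-0.024,0,0],[0,0,0.02],[0,0,0],[0,0,0],[0,0,0]],"gripper":[1,1,1,1,1,1,1,1,1]}'>/dev/null
python3 to.py 446.8 14.4 105.5 173.2
```

```text
t 51.13 pos [446.1  14.6 180.9] yaw 173.22 j [-0.13  0.26 -0.55  0.76 -0.   -0.01] F [-0.5  0.6  0.1] grip 85.1 0.0
turn [-0.   -0.06  0.02] shift [-0.7 -0.1 75.4] | shift now [-0.8 -0.1 75.4]
```

```bash

python3 -m jog '{"rotation":[[0,0,0],[0,0,0],[0,0,0],[0,0,0],[0,0,0],[0,0,0],[0,0,0]],"offset":[[0,0,0.02],[0,0,0.03],[0,0,0.02],[0,0,0.005],[0,0,0],[0,0,0],[0,0,0]],"gripper":[1,1,1,1,1,1,1]}'>/dev/null
python3 to.py 446.8 14.4 105.5 173.2
python3 -m jog '{"rotation":[[0,0,0],[0,0,0],[0,0,0],[0,0,0],[0,0,0],[0,0,0],[0,0,0],[0,0,0]],"offset":[[0,0,0],[0,0,0],[0,0,0],[0,0,0],[0,0,0],[0,0,0],[0,0,0],[0,0,0]],"gripper":[0.75,0.65,0.58,0.54,0.5,0.45,0.45,0.45]}' 25 >/dev/null
python3 to.py 447.8 16.0 105.5 173.2
```

```text
t 51.72 pos [447.9  14.6 106.9] yaw 173.25 j [-0.13  0.37 -0.64  0.56 -0.   -0.01] F [ 0.3  0.3 -0.4] grip 85.2 0.0
turn [-0.    0.12  0.05] shift [ 1.1 -0.4  1.4] | shift now [ 1.1 -0.4  1.4]
t 52.38 pos [447.3  14.6 105.9] yaw 173.23 j [-0.13  0.37 -0.64  0.56  0.   -0.01] F [-0.6 -0.6  6. ] grip 44.6 25.6
turn [0.   0.03 0.03] shift [-0.3  1.5  0.4] | shift now [-0.3  1.5  0.4]
```

```bash

python3 -m jog '{"rotation":[[0,0,0],[0,0,0],[0,0,0],[0,0,0],[0,0,0],[0,0,0],[0,0,0]],"offset":[[0,0,-0.003],[0,0,0],[-0.0008,0.0016,0],[0,0,0],[0,0,0],[0,0,0],[0,0,0]],"gripper":[0.45,0.45,0.45,0.45,0.45,0.45,0.45]}'>/dev/null
python3 to.py 448.3 16.1 105.9 173.2
```

```text
t 52.97 pos [448.   16.2 108.4] yaw 173.23 j [-0.13  0.37 -0.63  0.57  0.   -0.01] F [ 0.5 -0.4 -0.3] grip 44.7 25.9
turn [ 0.   -0.01  0.03] shift [-0.3 -0.   2.5] | shift now [-0.3 -0.   2.5]
```

```bash

python3 -m jog '{"rotation":[[0,0,0],[0,0,0],[0,0,0],[0,0,0],[0,0,0]],"offset":[[-0.0004,0,0.0015],[0,0,0.0008],[0,0,0.0004],[0,0,0],[0,0,0]],"gripper":[0.45,0.45,0.45,0.45,0.45]}'|grep -E "pos|force:"
python3 -m jog '{"rotation":[[0,0,0],[0,0,0],[0,0,0],[0,0,0],[0,0,0],[0,0,0],[0,0,0],[0,0,0],[0,0,0],[0,0,0]],"offset":[[0,0,0],[0,0,0],[0,0,0],[0,0,0],[0,0,0],[0,0,0],[0,0,-0.005],[0,0,-0.02],[0,0,-0.035],[0,0,-0.035]],"gripper":[0.53,0.55,0.57,0.6,0.8,1,1,1,1,1]}'|grep -E "pos|force:|wid"
python3 -m jog '{"rotation":[[0,0,0],[0,0,0],[0,0,0],[0,0,0],[0,0,0],[0,0,0],[0,0,0],[0,0,0],[0,0,0]],"offset":[[0.03,0.0,0],[0.03,0.02,0],[0.02,0.03,0],[0,0.035,0],[0,0.035,0],[0,0.03,0],[0,0,0],[0,0,0],[0,0,0]],"gripper":[1,1,1,1,1,1,1,1,1]}'|grep -E "pos|force:|wid"
python3 - <<'E'
from ecc import *
from cell import snapshot
D=np.radians
t=snapshot("top");cv2.imwrite("pics/t13.png",t["pixels"])
s=snapshot("scene");cv2.imwrite("pics/s13.png",s["pixels"])
show("top carton",refine(t,[.4463,.0165,D(-6.8)],box(.045,.045),.074))
show("scene carton",refine(s,[.4475,.0135,D(-6.8)],box(.045,.045),.074,hw=2))
show("top rack",refine(t,[.482,.013,D(-7)],box(.15,.125),.006))
for n,a,b,p,q,h in(("top","t3","t13",(.5068,.0121,.066,-6),(.5070,.0083,.052,-6),.02),("top","t10","t13",(.507,.0083,.052,-6),(.507,.0083,.052,-6),.02),("scene","s10","s13",(.5092,.0055,.052,-6),(.5092,.0055,.052,-6),.02),("top","t7","t13",(.4505,-.2338,.025,-4),(.4505,-.2338,.025,-4),.03),("top","t2","t13",(.602,-.118,.052,0),(.602,-.118,.052,0),.02)):
    try: cmp(n,a,p,b,q,h)
    except Exception: print("fail",n,a,b)
E
```

```text
position: [0.4485, 0.0161, 0.1059]
force: [-0.6, -0.3, 4.4]
gripper_force: 26.2
position: [0.4474, 0.0162, 0.2017]
force: [1.3, 0.4, 0.3]
grip_width: 0.0852
gripper_force: 0.0
position: [0.3864, 0.1742, 0.2009]
force: [-0.4, -0.5, 0.1]
grip_width: 0.0854
gripper_force: 0.0
top carton [446.8  17.7] -7.05 rms px 0.19
scene carton [447.7  14.2] -6.18 rms px 0.31
top rack [482.3  12.7] -7.33 rms px 0.5
top t3 t13 cc 0.948 shift in local x,y mm [0.33 0.12] rot 1.73
top t10 t13 cc 0.955 shift in local x,y mm [0.31 0.39] rot 0.18
scene s10 s13 cc 0.695 shift in local x,y mm [1.55 1.69] rot 1.59
top t7 t13 cc 1.0 shift in local x,y mm [-0.   -0.01] rot 0.02
top t2 t13 cc 1.0 shift in local x,y mm [-0.01  0.  ] rot -0.0
```

```bash
python3 -c "
from cell import bot
print(bot.hand_in())"
```

```text
the job is handed in; nothing more can be done
None
```

The job is done and handed in: by camera the filter case lies flat and square within about 1.5 mm of the pad's middle, the sample box is within about 1 mm of centre on the cassette, the carton stands within about 0.5 mm of its dark square's centre, and the vial did not move. It took about 55 s on the robot's clock, and hand-in gave no verdict.

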